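# Prove the fit of a taper-shank drill chuck and knock it loose with the drift

### The arm

A 6-joint arm with a two-finger parallel gripper is mounted at the origin on the work surface. World frame = base frame: x ahead of the robot, y to its left, z up, the work surface at z = 0. Lengths are in mm, angles in rad, forces in N, time in s.
With the tool pointing down it reaches from about 275 to 750 mm from the base axis. Payload 10.2 kg.
Tool frame: the origin (TCP) lies between the finger pads; the fingertips stand 19 mm ahead of it and the grasp point (between the pads) is the TCP; x points along the fingers, y is the direction in which the jaws open and shut, and the axes are right-handed (so a half turn about x gives the same grasp; the last joint's range is limited). The gripper opens to 85 mm and grips with 20 to 120 N. Pads are 22 mm wide; open, the fingers measure 114 mm over their backs; the gripper's body (76 mm by 85 mm) begins 54 mm behind the grasp point. The pads swing forward as they close: fully open they stand 13 mm farther back than shut.
Start: joints at [0.994, 0.313, 1.498, -0, 1.331, -0.223], TCP at [181.907, 492.485, 250.294] pointing down, gripper open.
Joint ranges: [-2.94, 2.94], [-0.97, 2.17], [0.19, 2.56], [-1.23, 4.37], [0.02, 3.11], [-2.88, 2.88]. Speed limits (rad/s): [2.39, 2.39, 3.01, 3.14, 3.14, 3.14].

### API

Orientations are given as a unit quaternion [w, x, y, z].
In Python, from rig import ctrl, optics, workorder gives the robot as it stands.
- The arm moves only by the shell command python3 -m pendant 'ROWS' [OPENING] [FORCE]. ROWS is JSON, one flat list of numbers, 6 for each row, row after row: the shift along the tool's x, y, z each as a share of 25 cm, from -1 to 1, then the turn, a rotation vector about the tool's x, y, z each as a share of pi rad, from -1 to 1. In form: [tx, ty, tz, rx, ry, rz, tx, ty, tz, rx, ry, rz, ...]. A call has 1 to 12 rows; each row is the pose to reach, as a shift and turn from the pose measured when the call began, along the tool's axes at that moment, turning the shorter way round; what a row does not reach only later rows make up. A row lasts 1/12 s, in which the tool goes at most 41.7 mm and 7.16 degrees, less where a joint would pass 70% of its speed; a pose out of reach is approached as far as the arm can. A call with a number of a shift or a turn outside -1 to 1 is refused whole. A call with a gripper value outside its range is refused whole. OPENING is the opening, from -1 (shut) to 1 (fully open), set as the call begins (- or left out, the last holds). The fingers move at their own pace and stop on an object; FORCE is the grip in N (left out, the last holds). Time passes only in rows, so rows that repeat a pose let the fingers close. It gives the time, the measured TCP pose, the force and the opening at its end, in the units of the state.
- ctrl.sense(): the state, without advancing time (a new reading comes with each control period).
- optics.capture(name): name is "scene" or "top" or "wrist"; returns the picture (420x560x3 uint8, red, green, blue); there is no depth.
- optics.camera_info(name): a dict with "camera_matrix" (3x3 intrinsics, pixels), "eye" and "rotation" of the camera in the world; the wrist camera has in their place "T_tool_cam" (4x4, takes a point from camera to tool coordinates, whose origin is the TCP and whose axes are the tool frame's). Camera axes: x right, y up, looking along -z (the intrinsics and any distortion apply to the point x, -y, -z); pixel columns grow to the right and rows downward; lengths in mm; the calibration is good to about 2 mm. A picture is of the moment at which its call begins: read the wrist's pose just before it. camera_info takes no time and is no camera call.
- workorder.finish_job(): hands the job in, once; it reports no verdict.
The state is a dict: "time_s": time; "joints": joint angles; "dq": joint speeds; "tau": joint torques, N m; "eef_pos": TCP position; "ee_rot": TCP orientation; "force": force on the tool from outside, world axes, zero at the start; "wrist_torque": the same for the moment, N m; "grip_width": opening from 0.0 (shut) to 1.0 (fully open).
Only numpy, scipy, OpenCV 4.12 (cv2) and the standard library are available. Lean on these libraries where they do the work, as an engineer would, in place of code of your own. Each camera call takes 0.05 s, during which the arm holds its last target.

### The job

Take the dark drill chuck with the red band from the wooden rack and seat its tapered shank in the blue socket with a twisting push, gently enough not to overload the socket's spring cushion, until its collar sits down on the steel mouth, and let go of it. Then drive the flat wedge (the drift) thin end first through the socket's cross slot under the shank until it has raised the chuck well clear (about a centimetre), so that it stands loose, and leave the drift in the slot. Free the chuck with the drift alone and leave everything else on the bench as it is.

Things in the scene. Friction and masses are not known exactly. Their poses are not given: they have to be found in the camera images.
- chuck_mid (a point): Drill chuck on a taper shank, 0.45 kg, upright, shank down, in one of the rack's holes. Dark steel cylinder 38 mm in diameter with a red band at its foot. This point: on its axis, z up along it; the 38 mm body runs from 26 mm below to 14 mm above, then narrows to a top 26 mm above. The collar (42 mm in diameter, 6 mm thick) has its underside 32 mm below this point.
- chuck: The same chuck: origin at the flat end of its tang, 86 mm below chuck_mid, z up. From the bottom: round tang 12 mm in diameter, 24 mm long; steel cone 30 mm long, 8 degrees half-angle, 30 mm in diameter at the collar; collar; body.
- centre_mid (a point): Bystander in the rack's other hole: lathe centre with a brass body 35 mm in diameter and a steel point upward; this point is on its axis half-way up its head.
- rack: Fixed wooden tool rack 190 x 75 mm, top 75 mm high, long side along its x, holes 34 mm wide at x = -50 and +50 mm that hold a tool each by its collar. Origin: centre of its underside.
- mouth (a point): Centre of the steel top face of the blue taper socket, 66 x 64 mm, top 94 mm above the bench, hole 35 mm wide; z up, the cross slot runs along y. A funnel and a 14.5 mm guide in it lead the tang; four sprung brass jaws grip the cone from about 10 mm above home, harder as it sinks. Home: collar on the mouth, chuck_mid 32 mm above this point. Seated, it stays put by friction.
- socket (a joint): Travel of the socket on its spring cushion, m, 0 unloaded, positive down, 6 N per mm (the chuck's weight alone: 0.7 mm). Over 4.5 mm (some 22 N of push) is an overload. A straight push jams short of home. Pressed at 10 to 15 N and turned to and fro 0.3 rad or more, the shank slips down and the load drops; once the collar is down, turning no longer eases the load.
- slot (a point): Centre of the floor of the socket's cross slot, 30 mm above the bench. The slot runs along y, open at both ends, 22 mm wide (x), 28 mm high; cheeks from y = -32 to 32 mm, floor from -50 to 50 mm; a yellow line over either mouth. With the chuck home the end of its tang is 10 mm above this point. z up.
- drift_grip (a point): Drift: flat wedge bar, 0.25 kg, lying on the bench on its lower edge, 14 mm wide, 24 mm high, 207 mm long, aluminium, with a raised orange grip 34 mm long, 40 mm high (this point, 26 mm above the underside). x points to the thin tip 165 mm ahead, z up. The top slopes from 24 mm high at 80 mm ahead to 6 mm at the tip; the underside is flat.
- drift: The same drift: origin under the grip on its underside, 26 mm below drift_grip; x to the tip. Brass end 42 mm behind, 20 mm wide. Working faces oiled: driving it takes some 10 to 25 N along the slot, and it stays where it is left.
- drift_tip (a point): Thin tip of the drift, middle of its end face, 3 mm above its underside. Reckoned past the socket's axis: about 15 mm touches the tang, each further 10 mm raises the chuck some 2.1 mm (65 mm past: 10 to 11 mm up).
- screwdriver: Bystander: red-handled screwdriver lying at the back, 200 mm.
- gauge_block: Bystander: steel block 60 x 60 x 30 mm at the back.
- oiler: Bystander: white bottle, 60 mm wide, 150 mm high, on the left.
- wax_tin: Bystander: yellow tin 90 x 60 x 25 mm on the right.
Not all that is in view belongs to the job. Leave any turquoise look-alike of the drift alone.

How it is judged:
By the outcome, as a careful person would: the job done as asked, in the order asked, and still so for the second after the job is handed in, with the robot touching nothing.
It also fails if it takes over 72 s, if anything falls off the work surface, if the arm or the gripper's body presses on something with over 40 N, if the wrist force passes 120 N, or if a joint passes its speed limit or range.

## Working session

There is one attempt and no reset: what is moved stays moved. The work goes in short steps, Python scripts to look and compute and a shell command to move; the robot and the scene stay as the last step left them, time stands still between calls to the robot, and variables do not carry over. Pictures are saved under pics/ and viewed, and the job is handed in when it is done.

```bash
ls; mkdir -p pics
python3 - <<'E'
from rig import ctrl, optics, workorder
import cv2
print(ctrl.sense())
for n in ["scene","top","wrist"]:
    im=optics.capture(n); cv2.imwrite(f"pics/{n}0.png",im[:,:,::-1]); print(n,optics.camera_info(n))
E
```

```text
pics
{'time_s': 0.0, 'joints': array([ 9.93591798e-01,  3.13454891e-01,  1.49844565e+00, -7.79653909e-06,
        1.33097322e+00, -2.23391621e-01]), 'dq': array([-0.00078074,  0.00024369, -0.00257892, -0.00041519, -0.00122001,
       -0.00163255]), 'tau': array([ 1.42858898e-03, -4.12258601e+01, -2.59744459e+01, -3.24688892e-05,
        4.13641421e-03,  2.24597420e-05]), 'eef_pos': array([181.78071321, 492.27965071, 249.72932609]), 'ee_rot': array([ 0.69589677,  0.12402145,  0.69624485, -0.1248578 ]), 'force': array([ 0.87171026, -0.48799632,  0.58283282]), 'wrist_torque': array([-0.0104357 ,  0.06146929,  0.00630058]), 'grip_width': 0.9989166806035988}
scene {'camera_matrix': array([[476.46867874,   0.        , 280.95222599],
       [  0.        , 476.46867874, 211.09921081],
       [  0.        ,   0.        ,   1.        ]]), 'eye': array([1068.97133519, -521.68611388, 1040.1297746 ]), 'rotation': array([0.8670573 , 0.30531201, 0.12604948, 0.3729715 ])}
top {'camera_matrix': array([[383.53083742,   0.        , 284.98028879],
       [  0.        , 383.53083742, 205.95093348],
       [  0.        ,   0.        ,   1.        ]]), 'eye': array([ 458.01350119,  -14.89666655, 1320.22596075]), 'rotation': array([-0.70571648, -0.02800747,  0.01328509,  0.70781589])}
wrist {'camera_matrix': array([[314.93665287,   0.        , 281.45624562],
       [  0.        , 314.93665287, 211.41776738],
       [  0.        ,   0.        ,   1.        ]]), 'T_tool_cam': array([[-5.32007658e-04,  3.01425540e-01, -9.53489570e-01,
        -1.23393689e+02],
       [ 9.99999733e-01, -3.16705566e-04, -6.58078161e-04,
         4.59987371e-01],
       [-5.00337019e-04, -9.53489666e-01, -3.01425291e-01,
        -7.59126370e+01],
       [ 0.00000000e+00,  0.00000000e+00,  0.00000000e+00,
         1.00000000e+00]])}
```

View pics/scene0.png

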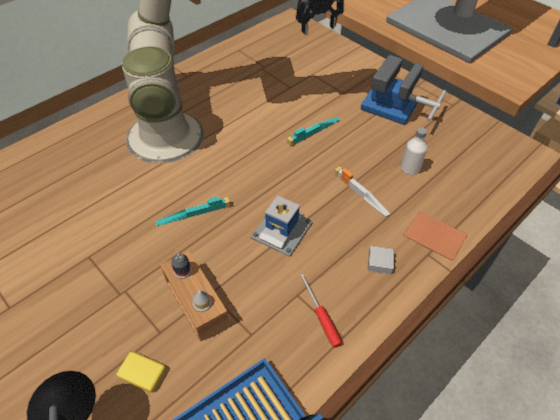

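View pics/top0.png

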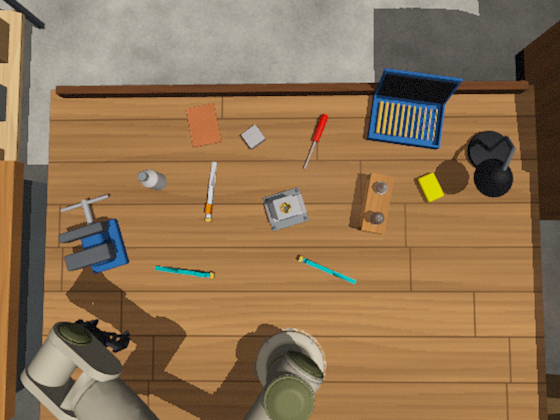

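View pics/wrist0.png

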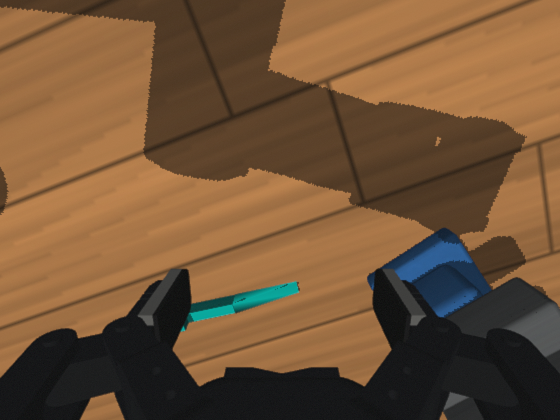

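```bash
cat > h.py <<'E'
import numpy as np, cv2
from scipy.spatial.transform import Rotation as R
from rig import ctrl, optics
def q2R(q): return R.from_quat([q[1],q[2],q[3],q[0]])
def cam(name, st=None):
    i=optics.camera_info(name); K=i["camera_matrix"]
    if name=="wrist":
        st=st or ctrl.sense(); T=i["T_tool_cam"]; Rt=q2R(st["ee_rot"]).as_matrix()
        return K, Rt@T[:3,3]+st["eef_pos"], Rt@T[:3,:3]
    return K, np.array(i["eye"]), q2R(i["rotation"]).as_matrix()
def ray(c,uv):
    K,e,Rm=c; d=np.array([(uv[0]-K[0,2])/K[0,0], -(uv[1]-K[1,2])/K[1,1], -1.]); d=Rm@d
    return e,d/np.linalg.norm(d)
def onz(c,uv,z):
    e,d=ray(c,uv); return e+d*(z-e[2])/d[2]
def proj(c,p):
    K,e,Rm=c; q=Rm.T@(np.array(p)-e); return np.array([K[0,0]*q[0]/-q[2]+K[0,2], K[1,1]*-q[1]/-q[2]+K[1,2]])
def tri(rays):
    A=np.zeros((3,3));b=np.zeros(3)
    for e,d in rays:
        M=np.eye(3)-np.outer(d,d);A+=M;b+=M@e
    return np.linalg.solve(A,b)
def zoom(im,x0,y0,x1,y1,k,fn):
    c=cv2.resize(im[y0:y1,x0:x1,::-1],None,fx=k,fy=k,interpolation=cv2.INTER_CUBIC)
    cv2.imwrite(fn,c)
E
python3 - <<'E'
from h import *
t=cv2.imread("pics/top0.png")[:,:,::-1]; s=cv2.imread("pics/scene0.png")[:,:,::-1]
zoom(t,190,150,400,250,3.8,"pics/tz.png"); zoom(s,140,150,400,340,3,"pics/sz.png")
E
```

```text
(no output)
```

View pics/tz.png

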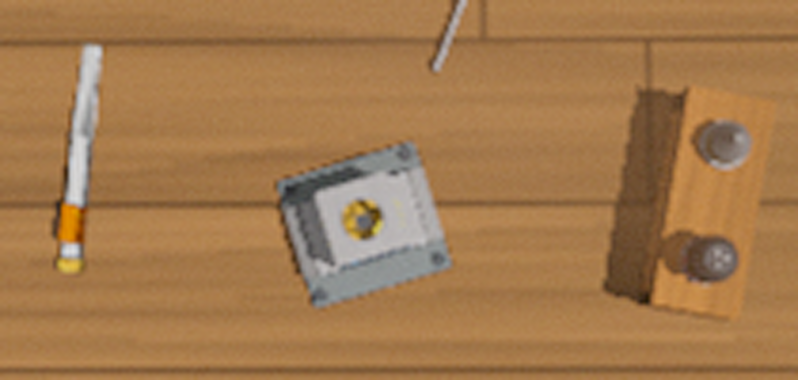

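View pics/sz.png

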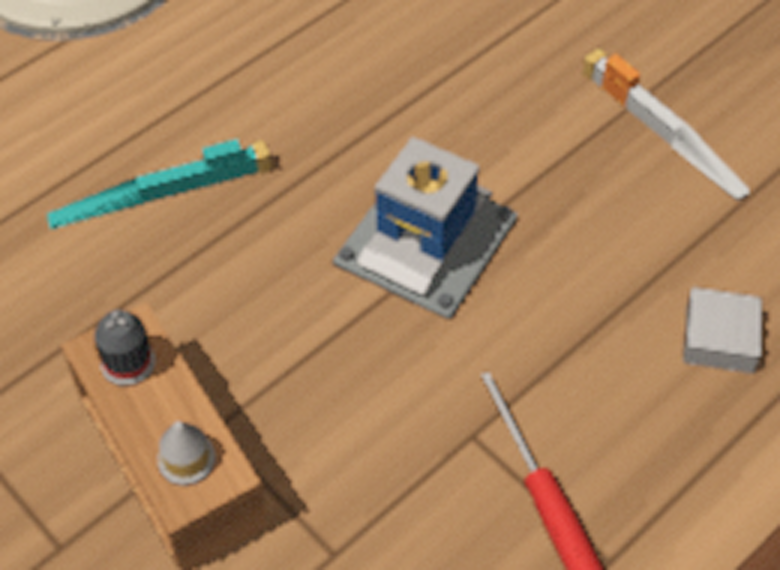

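Run:
```python
from h import *
np.set_printoptions(precision=1,suppress=True)
t=cam("top"); s=cam("scene")
f=lambda u,v:(u/3.8+190,v/3.8+150)
g=lambda u,v:(u/3+140,v/3+150)
print("chuck top",onz(t,f(714,257),133),"centre",onz(t,f(722,142),115))
print("chuck scene top",onz(s,g(118,318),133))
cs=[onz(t,f(*p),94) for p in [(318,190),(412,172),(428,242),(322,270)]]; print("mouth",np.array(cs),np.mean(cs,0))
cs=[onz(s,g(*p),94) for p in [(416,139),(479,165),(441,217),(378,186)]]; print("mouth scene",np.array(cs),np.mean(cs,0))
print("hole", onz(t,f(362,218),94), onz(s,g(427,178),94))
print("driftgrip top",onz(t,f(73,223),40),"scene",onz(s,g(622,72),40),"tip",onz(t,f(92,47),6),onz(s,g(743,193),3))
print("brass",onz(t,f(69,267),12))
print("floor",[onz(t,f(*p),30) for p in [(422,170),(440,238)]])
```

```text
chuck top [ 490.4 -276.4  133. ] centre [ 585.9 -288.5  115. ]
chuck scene top [ 487.8 -273.4  133. ]
mouth [[549.   46.8  94. ]
 [563.9 -32.6  94. ]
 [504.8 -45.8  94. ]
 [481.5  43.4  94. ]] [524.8   2.9  94. ]
mouth scene [[489.1  34.9  94. ]
 [547.2  54.1  94. ]
 [565.1  -8.5  94. ]
 [505.  -24.4  94. ]] [526.6  14.   94. ]
hole [525.2   9.7  94. ] [527.1  11.8  94. ]
driftgrip top [524.6 266.1  40. ] scene [529.9 268.   40. ] tip [687.3 257.6   6. ] [688.1 264.    3. ]
brass [486.4 275.5  12. ]
floor [array([571.2, -42.4,  30. ]), array([510.7, -58.1,  30. ])]
```

```bash
cat >> h.py <<'E'
def axes(): 
    st=ctrl.sense(); return q2R(st["ee_rot"]).as_matrix()
def Rdown(yaw):
    # tool x down, tool y at world heading yaw (rad)
    y=np.array([np.cos(yaw),np.sin(yaw),0]); x=np.array([0,0,-1.]); return np.stack([x,y,np.cross(x,y)],1)
def row(pos,Rm):
    st=ctrl.sense(); R0=q2R(st["ee_rot"]).as_matrix()
    d=R0.T@(np.array(pos)-st["eef_pos"])/250; rv=R.from_matrix(R0.T@Rm).as_rotvec()/np.pi
    n=max(np.linalg.norm(d)*250/41.7, np.linalg.norm(rv)*180/7.16)
    print("row",np.round(d,4).tolist()+np.round(rv,4).tolist(),"min rows",round(n,1))
def show():
    st=ctrl.sense(); A=q2R(st["ee_rot"]).as_matrix()
    print("t",round(st["time_s"],2),"pos",np.round(st["eef_pos"],1),"yaw_y",round(np.degrees(np.arctan2(A[1,1],A[0,1])),1),"x",np.round(A[:,0],3),"F",np.round(st["force"],1),"M",np.round(st["wrist_torque"],2),"w",round(st["grip_width"],3),"j",np.round(st["joints"],2))
E
python3 - <<'E'
from h import *
show(); print(axes().round(3))
for y in (83,-97): row([490,-240,250],Rdown(np.radians(y)))
E
```

```text
t 0.15 pos [181.8 492.3 249.9] yaw_y 69.7 x [-0.001 -0.001 -1.   ] F [-0.3  0.1  0.1] M [-0.04 -0.01  0.05] w 1.001 j [ 0.99  0.31  1.5   0.    1.33 -0.22]
[[-0.001  0.346  0.938]
 [-0.001  0.938 -0.346]
 [-1.    -0.001 -0.   ]]
row [0.0012, -2.3209, 2.1713, -0.0737, -0.0001, 0.0003] min rows 19.1
row [0.0012, -2.3209, 2.1713, 0.9263, 0.0004, 0.0002] min rows 23.3
```

```bash
python3 -m pendant '[0,-0.67,0.84,-0.035,0,0, 0,-0.67,0.84,-0.035,0,0, 0,-0.67,0.84,-0.035,0,0, 0,-0.67,0.84,-0.035,0,0, 0,-0.67,0.84,-0.035,0,0, 0,-0.67,0.84,-0.035,0,0, 0,-0.67,0.84,-0.035,0,0]' 1
python3 -m pendant '[0,-0.67,0.80,-0.035,0,0, 0,-0.67,0.80,-0.035,0,0, 0,-0.67,0.80,-0.035,0,0, 0,-0.67,0.80,-0.035,0,0, 0,-0.67,0.80,-0.035,0,0, 0,-0.67,0.80,-0.035,0,0, 0,-0.67,0.80,-0.035,0,0, 0,-0.67,0.80,-0.035,0,0]' 1
python3 - <<'E'
from h import *
show(); im=optics.capture("wrist"); show(); cv2.imwrite("pics/w1.png",im[:,:,::-1])
c=cam("wrist"); print(proj(c,[526,11,94]), proj(c,[527,267,40]), proj(c,[490,-276,133]))
E
```

```text
time_s: 0.73
eef_pos: [322.1, 259.4, 250.0]
ee_rot: [0.702, 0.086, 0.702, -0.087]
force: [-1.1, 0.6, -0.8]
grip_width: 1.0
time_s: 1.4
eef_pos: [476.9, 45.0, 249.6]
ee_rot: [0.705, 0.049, 0.706, -0.05]
force: [-0.5, 0.1, 0.1]
grip_width: 0.996
t 1.4 pos [476.9  45.  249.6] yaw_y 81.9 x [-0.001 -0.002 -1.   ] F [-0.5  0.1  0.1] M [0.03 0.03 0.05] w 0.996 j [-0.15  0.21  1.63 -0.    1.3  -1.58]
t 1.45 pos [475.7  46.8 249.6] yaw_y 82.0 x [-0.001 -0.001 -1.   ] F [-0.7  0.4 -0.4] M [0. 0. 0.] w 0.997 j [-0.15  0.21  1.63 -0.    1.3  -1.58]
[251.90593207 253.21007664] [486.0967979  203.75058689] [-89.76613332 276.81420938]
```

View pics/w1.png

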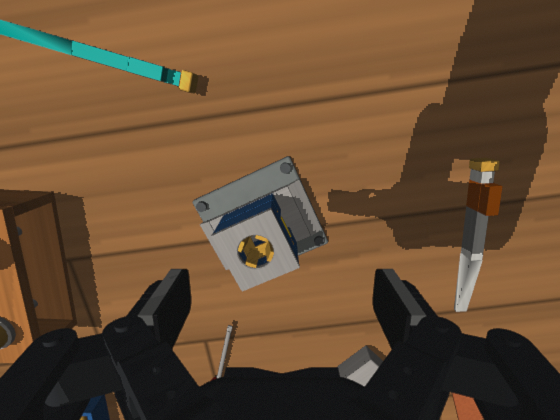

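Run:
```python
from h import *
st=ctrl.sense(); im=optics.capture("wrist"); show(); cv2.imwrite("pics/w2.png",im[:,:,::-1]); np.save("st2.npy",st,allow_pickle=True)
zoom(im,170,140,350,310,3.4,"pics/w2s.png"); zoom(im,430,140,530,330,3.1,"pics/w2d.png")
```

```text
t 1.5 pos [475.1  48.  249.8] yaw_y 82.1 x [-0.001 -0.001 -1.   ] F [-0.3  0.7 -0.7] M [ 0.07 -0.02 -0.01] w 0.996 j [-0.14  0.21  1.63 -0.    1.3  -1.58]
```

View pics/w2s.png

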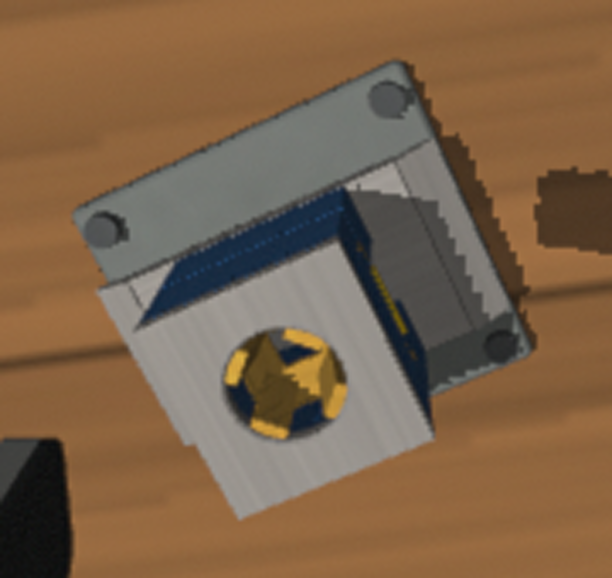

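View pics/w2d.png

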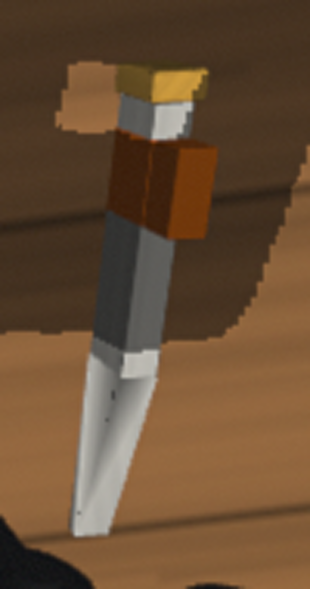

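Run:
```python
from h import *
np.set_printoptions(precision=1,suppress=True)
st=np.load("st2.npy",allow_pickle=True).item(); c=cam("wrist",st)
f=lambda u,v:(u/3.4+170,v/3.4+140); g=lambda u,v:(u/3.1+430,v/3.1+140)
cs=np.array([onz(c,f(*p),94) for p in [(138,328),(340,238),(434,437),(240,519)]]); print(cs,cs.mean(0))
for i in range(4):
    d=cs[(i+1)%4]-cs[i]; print(np.linalg.norm(d),np.degrees(np.arctan2(d[1],d[0])))
print("hole",onz(c,f(285,383),94))
# floor ramp corners (z=30): right side
fl=[onz(c,f(*p),30) for p in [(432,141),(520,345),(530,350)]]; print("floor/base",fl)
bp=[onz(c,f(*p),8) for p in [(75,212),(405,62),(533,350)]];print("base",bp)
# drift: top grip face corners z=40, top end
print("grip top pts",onz(c,g(147,140),40),onz(c,g(215,147),40),onz(c,g(143,222),40),onz(c,g(208,238),40), onz(c,g(175,237),40))
print("tip",onz(c,g(75,533),3),onz(c,g(107,535),3))
show(); row([490,-240,250],Rdown(np.radians(83)))
```

```text
[[503.3 -25.1  94. ]
 [485.   34.9  94. ]
 [548.5  52.9  94. ]
 [567.5  -7.6  94. ]] [526.1  13.8  94. ]
62.7678827407266 106.96147168681891
65.9716316952786 15.817992535417037
63.40347316849598 -72.58848112671825
66.4851185561678 -164.7193975399065
hole [525.7  12.9  94. ]
floor/base [array([475.7,  64.4,  30. ]), array([551.3,  85.7,  30. ]), array([553.7,  88.9,  30. ])]
base [array([488.5, -63.7,   8. ]), array([452.2,  59.1,   8. ]), array([563.6,  92. ,   8. ])]
grip top pts [504.5 256.6  40. ] [510.3 280.2  40. ] [534.7 256.6  40. ] [544. 280.  40.] [542.  268.2  40. ]
tip [691.8 255.5   3. ] [694.7 269.5   3. ]
t 1.5 pos [475.1  48.  249.8] yaw_y 82.1 x [-0. -0. -1.] F [-0.3  0.7 -0.7] M [ 0.1 -0.  -0. ] w 0.996 j [-0.1  0.2  1.6 -0.   1.3 -1.6]
row [0.0006, -1.1328, 0.217, -0.0049, -0.0004, 0.0004] min rows 6.9
```

```bash
python3 -m pendant '[0,-0.98,0.05,0,0,0, 0,-0.98,0.05,0,0,0, 0,-0.98,0.05,0,0,0, 0,-0.98,0.05,0,0,0, 0,-0.98,0.05,0,0,0, 0,-0.98,0.05,0,0,0, 0,-0.98,0.05,0,0,0]' 1
python3 -m pendant '[0,-0.17,0.01,0,0,0, 0,-0.17,0.01,0,0,0, 0,-0.17,0.01,0,0,0, 0,-0.17,0.01,0,0,0, 0,-0.17,0.01,0,0,0]' 1
python3 - <<'E'
from h import *
st=ctrl.sense(); im=optics.capture("wrist"); show(); cv2.imwrite("pics/w3.png",im[:,:,::-1]); np.save("st3.npy",st,allow_pickle=True)
c=cam("wrist",st); u=proj(c,[490,-275,110]).astype(int); print(u)
x0=max(u[0]-100,0);y0=max(u[1]-80,0); print(x0,y0); zoom(im,x0,y0,x0+190,y0+190,3.1,"pics/w3z.png")
E
```

```text
time_s: 2.08
eef_pos: [453.1, -200.3, 250.0]
ee_rot: [0.705, 0.049, 0.706, -0.051]
force: [0.2, 0.5, -0.4]
grip_width: 0.997
time_s: 2.5
eef_pos: [449.9, -241.2, 250.2]
ee_rot: [0.705, 0.049, 0.706, -0.05]
force: [-0.7, -0.6, 0.1]
grip_width: 1.0
t 2.55 pos [ 449.9 -241.3  250.2] yaw_y 82.0 x [-0.001 -0.002 -1.   ] F [-0.9  0.8  0.4] M [-0.   -0.02  0.  ] w 0.999 j [-0.72  0.28  1.54 -0.    1.32 -2.15]
[250 250]
150 170
```

View pics/w3z.png

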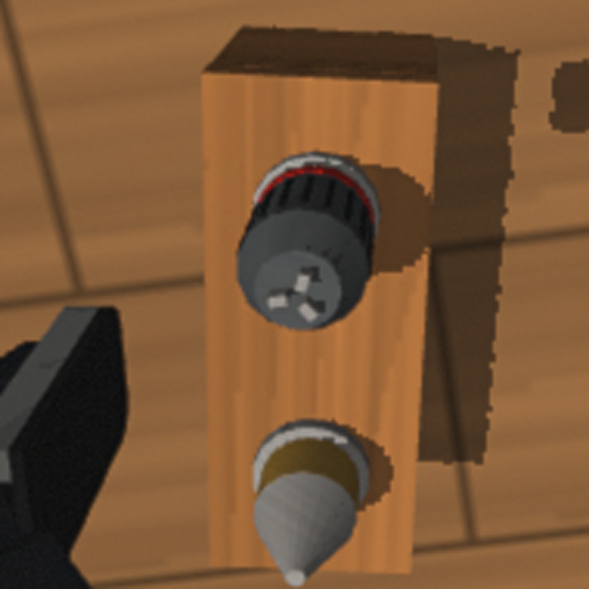

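Run:
```python
from h import *
np.set_printoptions(precision=1,suppress=True)
st=np.load("st3.npy",allow_pickle=True).item(); c=cam("wrist",st)
f=lambda u,v:(u/3.1+150,v/3.1+170)
print("top",onz(c,f(299,288),133))
cs=np.array([onz(c,f(*p),75) for p in [(203,72),(438,82),(412,573),(210,568)]]);print(cs,cs.mean(0))
# body shoulder ellipse at z=mid+14=121: left 239, right 372, bottom 329
print("shoulder L/R", onz(c,f(239,255),121),onz(c,f(372,262),121), "front", onz(c,f(303,329),121))
print("collar L/R", onz(c,f(257,190),81), onz(c,f(379,215),81))
d=(cs[3]-cs[0]+cs[2]-cs[1])/2; th=np.arctan2(d[1],d[0]); print(np.degrees(th))
print("hole from rack", cs.mean(0)-50*np.array([np.cos(th),np.sin(th),0]))
row([488,-277,145],Rdown(np.radians(82)));
```

```text
top [ 491.1 -276.7  133. ]
[[ 440.7 -305.    75. ]
 [ 454.2 -232.    75. ]
 [ 641.2 -266.2   75. ]
 [ 628.6 -340.7   75. ]] [ 541.1 -286.    75. ]
shoulder L/R [ 484.3 -294.1  121. ] [ 491.7 -257.1  121. ] front [ 510.  -280.1  121. ]
collar L/R [ 480.  -294.1   81. ] [ 494.  -256.6   81. ]
-10.574277164701188
hole from rack [ 492.  -276.8   75. ]
row [0.4211, -0.1193, 0.1714, 0.0001, -0.0004, 0.0008] min rows 2.8
```

Run:
```python
from h import *
row([491.3,-276.3,250],Rdown(np.radians(82)));row([491.3,-276.3,106],Rdown(np.radians(82)))
```

```text
row [0.001, -0.1157, 0.1836, 0.0001, -0.0004, 0.0008] min rows 1.3
row [0.577, -0.1143, 0.1842, 0.0001, -0.0004, 0.0008] min rows 3.7
```

```bash
python3 -m pendant '[0,-0.115,0.184,0,0,0, 0,-0.115,0.184,0,0,0, 0,-0.115,0.184,0,0,0, 0.15,-0.115,0.184,0,0,0, 0.3,-0.115,0.184,0,0,0, 0.42,-0.115,0.184,0,0,0, 0.52,-0.115,0.184,0,0,0, 0.577,-0.115,0.184,0,0,0, 0.577,-0.115,0.184,0,0,0, 0.577,-0.115,0.184,0,0,0]' 1
python3 - <<'E'
from h import *
show()
row([491.3,-276.3,106],Rdown(np.radians(82)))
im=optics.capture("wrist"); cv2.imwrite("pics/w4.png",im[:,:,::-1])
im=optics.capture("scene"); zoom(im,120,200,280,340,4,"pics/s4.png")
E
```

```text
time_s: 3.38
eef_pos: [491.2, -275.6, 106.5]
ee_rot: [0.705, 0.048, 0.706, -0.05]
force: [0.1, -0.6, 0.4]
grip_width: 1.001
t 3.38 pos [ 491.2 -275.6  106.5] yaw_y 82.1 x [-0.002 -0.002 -1.   ] F [ 0.1 -0.6  0.4] M [-0.05 -0.04 -0.03] w 1.001 j [-0.72  0.54  1.55 -0.    1.04 -2.15]
row [0.0019, -0.0028, 0.0009, 0.0004, -0.0005, 0.0007] min rows 0.0
```

View pics/w4.png

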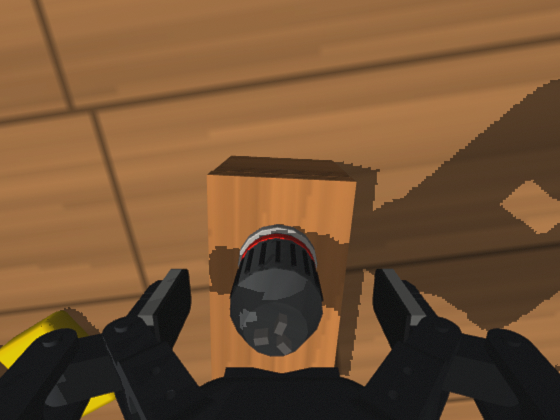

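View pics/s4.png

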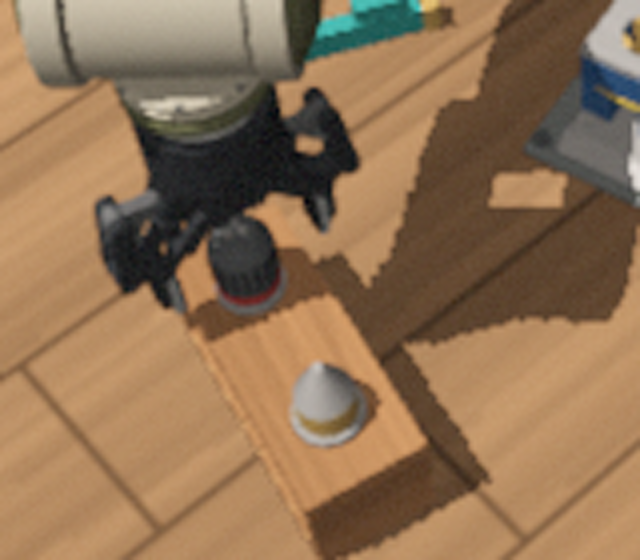

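```bash
python3 -m pendant '[0,0,0,0,0,0, 0,0,0,0,0,0, 0,0,0,0,0,0, 0,0,0,0,0,0, 0,0,0,0,0,0, 0,0,0,0,0,0, 0,0,0,0,0,0, 0,0,0,0,0,0]' -1 90
python3 - <<'E'
from h import *
show()
im=optics.capture("wrist"); zoom(im,180,200,380,400,3,"pics/w5.png")
E
```

```text
time_s: 4.15
eef_pos: [492.0, -276.8, 108.7]
ee_rot: [0.706, 0.047, 0.705, -0.051]
force: [-0.2, -0.3, 6.5]
grip_width: 0.425
t 4.15 pos [ 492.  -276.8  108.7] yaw_y 82.0 x [ 0.002 -0.005 -1.   ] F [-0.2 -0.3  6.5] M [0.05 0.23 0.05] w 0.425 j [-0.72  0.54  1.55 -0.    1.04 -2.15]
```

View pics/w5.png

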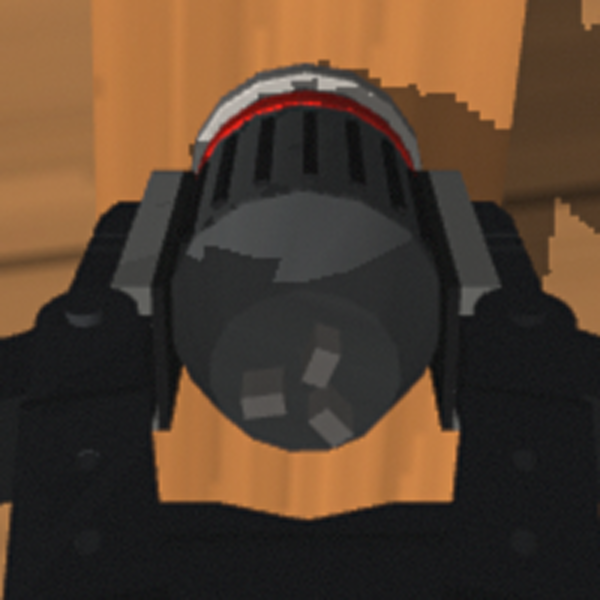

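```bash
python3 -m pendant '[-0.06,0,0,0,0,0, -0.16,0,0,0,0,0, -0.3,0,0,0,0,0, -0.45,0,0,0,0,0, -0.5,0,0,0,0,0, -0.5,0,0,0,0,0, -0.5,0,0,0,0,0]'
python3 - <<'E'
from h import *
show()
row([515,-120,234],Rdown(np.radians(82)))
row([526,13,234],Rdown(np.radians(82)))
E
```

```text
time_s: 4.78
eef_pos: [491.5, -275.9, 232.8]
ee_rot: [0.706, 0.048, 0.705, -0.051]
force: [-0.4, -0.7, -5.1]
grip_width: 0.419
t 4.78 pos [ 491.5 -275.9  232.8] yaw_y 82.0 x [ 0.001 -0.004 -1.   ] F [-0.4 -0.7 -5.1] M [ 0.   -0.04 -0.01] w 0.419 j [-0.72  0.41  1.41 -0.    1.32 -2.15]
row [-0.0076, 0.6306, 0.0066, 0.0002, 0.0004, 0.0013] min rows 3.8
row [-0.0098, 1.1636, -0.0234, 0.0002, 0.0004, 0.0013] min rows 7.0
```

```bash
python3 -m pendant '[0,0.1,0,0,0,0, 0,0.25,0,0,0,0, 0,0.4,0,0,0,0, 0,0.55,0,0,0,0, 0,0.6,0,0,0,0]'
python3 - <<'E'
from h import *
show()
row([526,13,234],Rdown(np.radians(82)))
E
```

```text
time_s: 5.2
eef_pos: [511.6, -122.8, 229.7]
ee_rot: [0.704, 0.048, 0.707, -0.048]
force: [0.4, 0.3, -3.9]
grip_width: 0.422
t 5.2 pos [ 511.6 -122.8  229.7] yaw_y 82.2 x [-0.004 -0.001 -1.   ] F [ 0.4  0.3 -3.9] M [-0.05 -0.05 -0.01] w 0.422 j [-0.46  0.33  1.52 -0.    1.29 -1.89]
row [-0.0178, 0.5461, -0.0166, 0.0012, -0.0011, 0.0004] min rows 3.3
```

```bash
python3 -m pendant '[-0.02,0.1,0,0,0,0, -0.02,0.22,-0.005,0,0,0, -0.02,0.36,-0.01,0,0,0, -0.02,0.46,-0.0166,0,-0.001,0, -0.02,0.53,-0.0166,0,-0.001,0, -0.02,0.546,-0.0166,0,-0.001,0, -0.02,0.546,-0.0166,0,-0.001,0]'
python3 - <<'E'
from h import *
show()
row([526,13,234],Rdown(np.radians(82)))
im=optics.capture("scene"); cv2.imwrite("pics/s6.png",im[:,:,::-1]); zoom(im,210,120,350,270,4,"pics/s6z.png")
im=optics.capture("top"); cv2.imwrite("pics/t6.png",im[:,:,::-1]); zoom(im,230,150,350,260,4,"pics/t6z.png")
im=optics.capture("wrist"); cv2.imwrite("pics/w6.png",im[:,:,::-1])
show()
E
```

```text
time_s: 5.78
eef_pos: [525.5, 13.7, 232.8]
ee_rot: [0.704, 0.047, 0.707, -0.048]
force: [0.1, -0.4, -4.2]
grip_width: 0.421
t 5.78 pos [525.5  13.7 232.8] yaw_y 82.3 x [-0.004 -0.001 -1.   ] F [ 0.1 -0.4 -4.2] M [ 0.01 -0.04  0.06] w 0.421 j [-0.2   0.33  1.52 -0.    1.29 -1.63]
row [-0.0047, -0.0024, 0.0023, 0.0017, -0.0011, 0.0003] min rows 0.1
t 5.93 pos [525.8  12.  233.7] yaw_y 82.1 x [-0.002 -0.001 -1.   ] F [-0.5 -0.2 -4.5] M [-0.02  0.01 -0.01] w 0.421 j [-0.2   0.33  1.52 -0.    1.29 -1.63]
```

View pics/s6z.png

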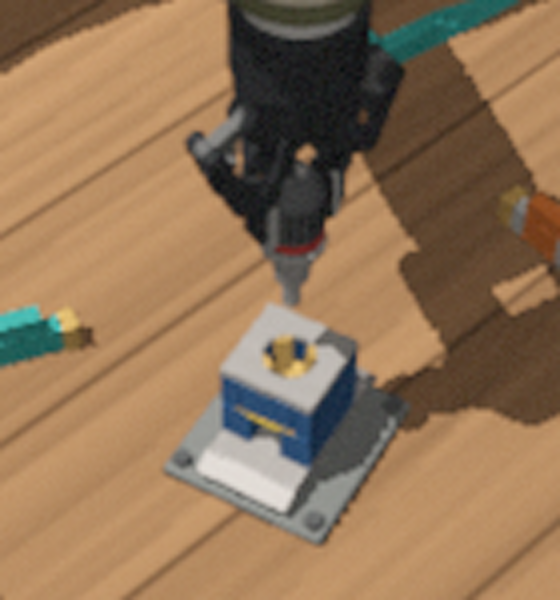

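View pics/w6.png

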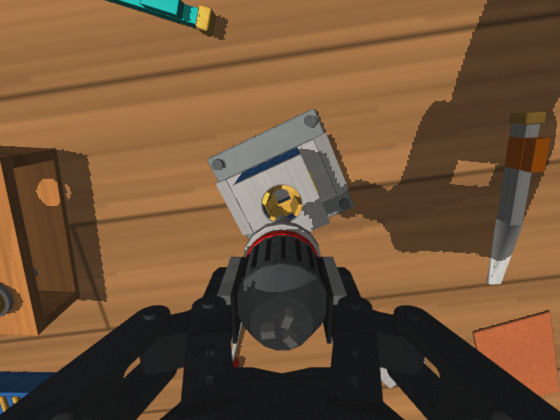

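Run:
```python
from h import *
np.set_printoptions(precision=1,suppress=True)
im=cv2.imread("pics/w6.png"); cv2.imwrite("pics/w6z.png",cv2.resize(im[90:370,190:370],None,fx=3.3,fy=2.1*1,interpolation=cv2.INTER_CUBIC)) if 0 else cv2.imwrite("pics/w6z.png",cv2.resize(im[170:360,190:370],None,fx=3.1,fy=3.1,interpolation=cv2.INTER_CUBIC))
s=cam("scene"); 
for p in ([525.7,12.5,146],[525.7,12.5,200],[526,13,94]): print(proj(s,p), (proj(s,p)-[210,120])*4)
g=lambda u,v:(u/4+210,v/4+120)
print("tang end on z=146",onz(s,g(291,303),145.5), "hole", onz(s,g(290,356),94))
c=cam("wrist"); f=lambda u,v:(u,v)
print("hole wrist",onz(c,(282,203),94), "proj mid/top", proj(c,[525.8,12.5,257]))
```

```text
[282.4 195.6] [289.6 302.6]
[282.7 180.9] [290.6 243.6]
[282.4 208.8] [289.5 355.4]
tang end on z=146 [526.2  13.2 145.5] hole [526.6  12.9  94. ]
hole wrist [525.4  12.7  94. ] proj mid/top [282.  323.2]
```

View pics/w6z.png

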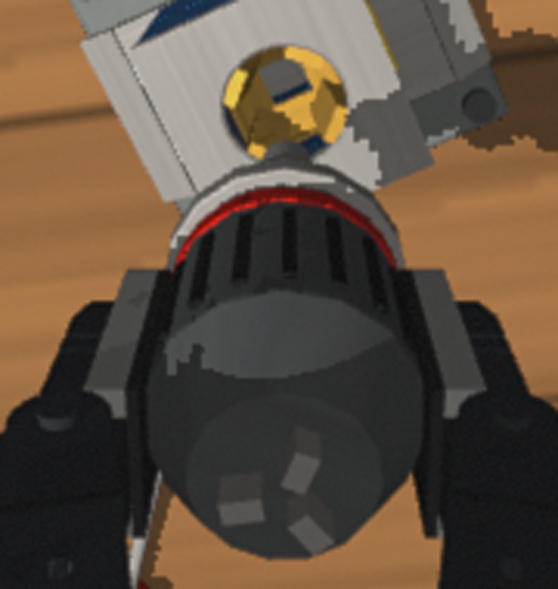

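View pics/t6z.png

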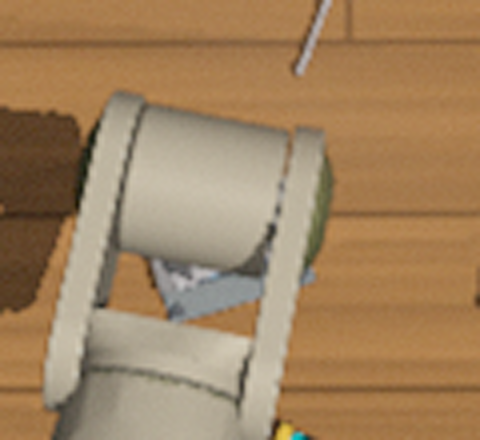

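```bash
python3 -m pendant '[0.06,0.001,0,0,-0.0005,0, 0.14,0.001,0,0,-0.0005,0, 0.19,0.001,0,0,-0.0005,0, 0.23,0.001,0,0,-0.0005,0, 0.26,0.001,0,0,-0.0005,0, 0.28,0.001,0,0,-0.0005,0, 0.3,0.001,0,0,-0.0005,0, 0.3,0.001,0,0,-0.0005,0]'
python3 - <<'E'
from h import *
show()
im=optics.capture("scene"); zoom(im,210,120,350,270,4,"pics/s7z.png")
E
python3 -m pendant '[0.02,0,0,0,0,0, 0.04,0,0,0,0,0, 0.055,0,0,0,0,0, 0.055,0,0,0,0,0]'
python3 -c "
from h import *
show()"
```

```text
time_s: 6.6
eef_pos: [525.6, 12.0, 158.2]
ee_rot: [0.705, 0.048, 0.706, -0.049]
force: [-0.2, 1.3, -4.5]
grip_width: 0.42
t 6.6 pos [525.6  12.  158.2] yaw_y 82.1 x [-0.001 -0.001 -1.   ] F [-0.2  1.3 -4.5] M [0.03 0.01 0.  ] w 0.42 j [-0.2   0.41  1.62 -0.    1.12 -1.63]
time_s: 6.98
eef_pos: [525.5, 12.1, 144.1]
ee_rot: [0.705, 0.048, 0.706, -0.049]
force: [1.1, 0.6, -4.1]
grip_width: 0.419
t 6.98 pos [525.5  12.1 144.1] yaw_y 82.1 x [-0.001 -0.001 -1.   ] F [ 1.1  0.6 -4.1] M [ 0.06 -0.16 -0.04] w 0.419 j [-0.2   0.42  1.64 -0.    1.08 -1.63]
```

View pics/s7z.png

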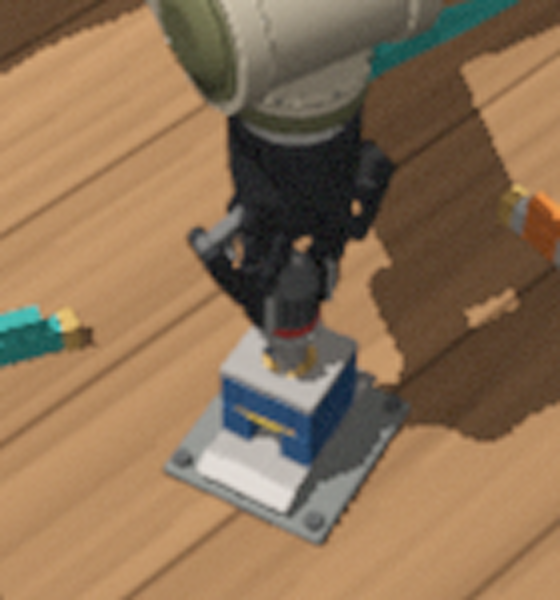

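```bash
python3 -m pendant '[0.01,0,0,0,0,0, 0.02,0,0,0,0,0, 0.02,0,0,0,0,0]'
python3 -m pendant '[0.008,0,0,0,0,0, 0.012,0,0,0,0,0, 0.012,0,0,0,0,0]'
python3 -c "
from h import *
show()"
```

```text
time_s: 7.23
eef_pos: [525.8, 12.0, 139.0]
ee_rot: [0.705, 0.048, 0.706, -0.049]
force: [2.1, -1.2, -4.3]
grip_width: 0.426
time_s: 7.48
eef_pos: [526.2, 11.9, 136.2]
ee_rot: [0.706, 0.048, 0.705, -0.049]
force: [2.0, 1.0, -1.3]
grip_width: 0.419
t 7.48 pos [526.2  11.9 136.2] yaw_y 82.1 x [ 0.001 -0.001 -1.   ] F [ 2.   1.  -1.3] M [ 0.05 -0.53  0.  ] w 0.419 j [-0.2   0.43  1.64 -0.    1.06 -1.63]
```

```bash
python3 -m pendant '[0.006,0,0,0,0,0, 0.012,0,0.002,0,0,0, 0.012,0,0.002,0,0,0]'
python3 -m pendant '[0.006,0,0,0,0,0, 0.012,0,0,0,0,0, 0.012,0,0,0,0,0]'
python3 -c "
from h import *
show()"
```

```text
time_s: 7.73
eef_pos: [526.7, 11.9, 133.3]
ee_rot: [0.706, 0.048, 0.705, -0.049]
force: [0.5, -0.1, 2.6]
grip_width: 0.42
time_s: 7.98
eef_pos: [526.9, 11.9, 130.9]
ee_rot: [0.706, 0.048, 0.705, -0.049]
force: [-1.7, 0.7, 8.7]
grip_width: 0.421
t 7.98 pos [526.9  11.9 130.9] yaw_y 82.1 x [ 0.001 -0.002 -1.   ] F [-1.7  0.7  8.7] M [ 0.14  0.3  -0.01] w 0.421 j [-0.2   0.44  1.65 -0.    1.05 -1.63]
```

```bash
python3 -m pendant '[0.002,0,0,0.04,0,0, 0.004,0,0,0.08,0,0, 0.006,0,0,0.12,0,0, 0.006,0,0,0.12,0,0]'
python3 -m pendant '[0.002,0,0,-0.04,0,0, 0.004,0,0,-0.08,0,0, 0.004,0,0,-0.12,0,0, 0.005,0,0,-0.16,0,0, 0.006,0,0,-0.2,0,0, 0.006,0,0,-0.24,0,0, 0.006,0,0,-0.24,0,0]'
python3 -c "
from h import *
show()"
```

```text
time_s: 8.32
eef_pos: [526.6, 11.5, 129.7]
ee_rot: [0.684, 0.181, 0.683, -0.183]
force: [-1.9, -2.2, 5.1]
grip_width: 0.42
time_s: 8.9
eef_pos: [526.6, 12.3, 128.5]
ee_rot: [0.702, -0.085, 0.702, 0.084]
force: [0.3, 5.6, 3.8]
grip_width: 0.431
t 8.9 pos [526.6  12.3 128.5] yaw_y 103.7 x [ 0.001 -0.001 -1.   ] F [0.3 5.6 3.8] M [ 1.04 -0.07  0.22] w 0.431 j [-0.2   0.44  1.65 -0.    1.05 -2.01]
```

```bash
python3 -m pendant '[0.003,0,0,0.04,0,0, 0.005,0,0,0.08,0,0, 0.007,0,0,0.12,0,0, 0.008,0,0,0.16,0,0, 0.009,0,0,0.2,0,0, 0.01,0,0,0.24,0,0, 0.01,0,0,0.24,0,0]'
python3 -m pendant '[0.002,0,0,-0.04,0,0, 0.004,0,0,-0.08,0,0, 0.005,0,0,-0.12,0,0, 0.006,0,0,-0.16,0,0, 0.007,0,0,-0.2,0,0, 0.008,0,0,-0.24,0,0, 0.008,0,0,-0.24,0,0]'
python3 -c "
from h import *
show()"
```

```text
time_s: 9.48
eef_pos: [526.6, 11.6, 126.6]
ee_rot: [0.684, 0.182, 0.683, -0.184]
force: [-2.7, -3.3, 7.7]
grip_width: 0.422
time_s: 10.07
eef_pos: [526.7, 12.3, 125.4]
ee_rot: [0.703, -0.084, 0.702, 0.083]
force: [-0.5, 5.3, 9.3]
grip_width: 0.425
t 10.07 pos [526.7  12.3 125.4] yaw_y 103.5 x [ 0.002 -0.001 -1.   ] F [-0.5  5.3  9.3] M [1.01 0.36 0.37] w 0.425 j [-0.2   0.45  1.65 -0.    1.04 -2.  ]
```

```bash
python3 -m pendant '[0.002,0,0,0.04,0,0, 0.003,0,0,0.08,0,0, 0.004,0,0,0.12,0,0, 0.004,0,0,0.16,0,0, 0.004,0,0,0.2,0,0, 0.004,0,0,0.24,0,0, 0.004,0,0,0.24,0,0]'
python3 -m pendant '[0,0,0,-0.04,0,0, 0.001,0,0,-0.08,0,0, 0.001,0,0,-0.12,0,0, 0.002,0,0,-0.16,0,0, 0.002,0,0,-0.2,0,0, 0.002,0,0,-0.2,0,0]'
python3 - <<'E'
from h import *
show()
im=optics.capture("scene"); zoom(im,230,160,330,260,6,"pics/s8z.png")
im=optics.capture("wrist"); zoom(im,180,170,380,370,3,"pics/w8.png")
E
```

```text
time_s: 10.65
eef_pos: [526.6, 11.6, 125.3]
ee_rot: [0.684, 0.183, 0.682, -0.185]
force: [-3.8, -1.3, 11.2]
grip_width: 0.415
time_s: 11.15
eef_pos: [526.7, 12.2, 125.5]
ee_rot: [0.707, -0.038, 0.705, 0.037]
force: [-2.5, 5.6, 8.6]
grip_width: 0.423
t 11.15 pos [526.7  12.2 125.5] yaw_y 96.1 x [ 0.002 -0.002 -1.   ] F [-2.5  5.6  8.6] M [0.84 0.27 0.29] w 0.423 j [-0.2   0.45  1.65 -0.    1.04 -1.88]
```

View pics/s8z.png

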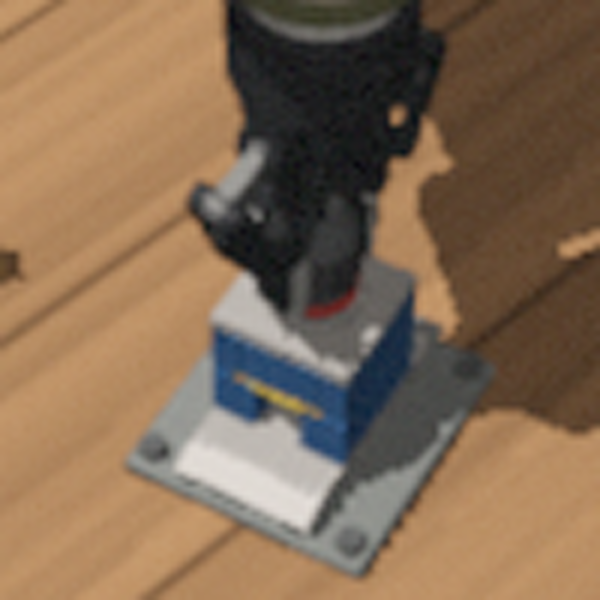

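View pics/w8.png

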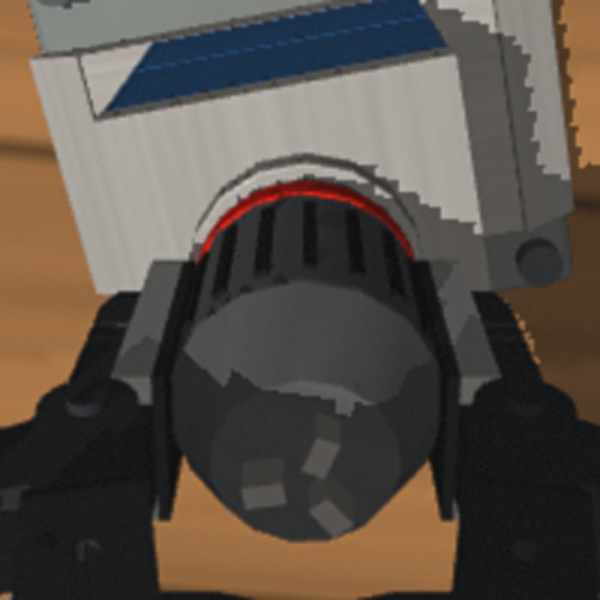

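```bash
python3 -m pendant '[0.002,0,0,0.04,0,0, 0.004,0,0,0.08,0,0, 0.005,0,0,0.12,0,0, 0.005,0,0,0.16,0,0, 0.005,0,0,0.2,0,0, 0.005,0,0,0.2,0,0]'
python3 -m pendant '[0.002,0,0,-0.04,0,0, 0.004,0,0,-0.08,0,0, 0.004,0,0,-0.12,0,0, 0.004,0,0,-0.16,0,0, 0.004,0,0,-0.2,0,0, 0.004,0,0,-0.2,0,0]'
python3 -m pendant '[0.001,0,0,0.04,0,0, 0.002,0,0,0.08,0,0, 0.002,0,0,0.1,0,0, 0.002,0,0,0.1,0,0]'
python3 -c "
from h import *
show()"
```

```text
time_s: 11.75
eef_pos: [526.6, 11.6, 125.2]
ee_rot: [0.683, 0.186, 0.681, -0.188]
force: [-3.5, -2.4, 10.2]
grip_width: 0.422
time_s: 12.25
eef_pos: [526.7, 12.1, 125.2]
ee_rot: [0.707, -0.036, 0.705, 0.033]
force: [-2.3, 5.5, 11.3]
grip_width: 0.424
time_s: 12.58
eef_pos: [526.8, 12.0, 125.5]
ee_rot: [0.704, 0.077, 0.701, -0.079]
force: [-1.4, 0.4, 8.6]
grip_width: 0.419
t 12.58 pos [526.8  12.  125.5] yaw_y 77.3 x [ 0.003 -0.004 -1.   ] F [-1.4  0.4  8.6] M [ 0.    0.48 -0.1 ] w 0.419 j [-0.2   0.45  1.65 -0.    1.04 -1.55]
```

```bash
python3 -m pendant '[-0.003,0,0,0,0,0, -0.003,0,0,0,0,0]'
python3 -m pendant '[0,0,0,0,0,0, 0,0,0,0,0,0, 0,0,0,0,0,0, 0,0,0,0,0,0, 0,0,0,0,0,0, 0,0,0,0,0,0]' 1
python3 - <<'E'
from h import *
show(); row([510,80,250],Rdown(np.radians(86)))
im=optics.capture("wrist"); zoom(im,180,170,380,370,3,"pics/w9.png")
E
```

```text
time_s: 12.75
eef_pos: [526.7, 11.9, 126.6]
ee_rot: [0.704, 0.077, 0.701, -0.08]
force: [0.3, 1.8, 3.8]
grip_width: 0.421
time_s: 13.25
eef_pos: [526.7, 11.9, 126.4]
ee_rot: [0.704, 0.077, 0.701, -0.08]
force: [0.2, 0.1, -0.1]
grip_width: 1.001
t 13.25 pos [526.7  11.9 126.4] yaw_y 77.2 x [ 0.003 -0.004 -1.   ] F [ 0.2  0.1 -0.1] M [-0.02  0.06 -0.02] w 1.001 j [-0.2   0.45  1.65 -0.    1.04 -1.54]
row [-0.4955, 0.2493, -0.1234, -0.0488, 0.0012, 0.0011] min rows 3.4
```

View pics/w9.png

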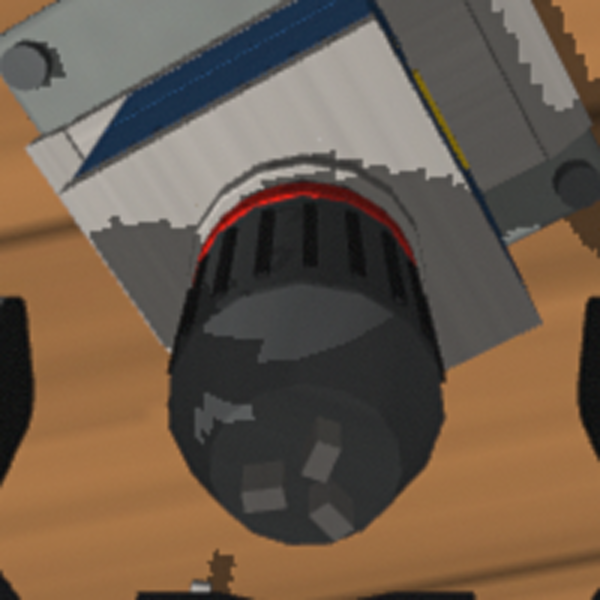

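```bash
python3 -m pendant '[-0.15,0,0,0,0,0, -0.3,0,0,0,0,0, -0.45,0,0,0,0,0, -0.5,0.1,-0.05,0,0,0, -0.5,0.3,-0.15,-0.05,0,0, -0.5,0.5,-0.3,-0.05,0,0, -0.5,0.7,-0.4,-0.05,0,0, -0.5,0.9,-0.5,-0.05,0,0, -0.5,0.9,-0.5,-0.05,0,0, -0.5,0.9,-0.5,-0.05,0,0, -0.5,0.9,-0.5,-0.05,0,0]' 1
python3 - <<'E'
from h import *
st=ctrl.sense(); im=optics.capture("wrist"); show(); cv2.imwrite("pics/w10.png",im[:,:,::-1]); np.save("st10.npy",st,allow_pickle=True)
im=optics.capture("scene");zoom(im,210,120,400,270,4,"pics/s10.png")
E
```

```text
time_s: 14.22
eef_pos: [452.5, 263.0, 250.2]
ee_rot: [0.708, 0.021, 0.706, -0.023]
force: [0.3, 0.2, -0.3]
grip_width: 0.997
t 14.27 pos [453.3 261.1 250.2] yaw_y 86.4 x [ 0.003 -0.004 -1.   ] F [-0.4 -0.6  0.5] M [-0.02  0.05 -0.01] w 0.997 j [ 0.3   0.31  1.5  -0.    1.33 -1.21]
```

View pics/w10.png

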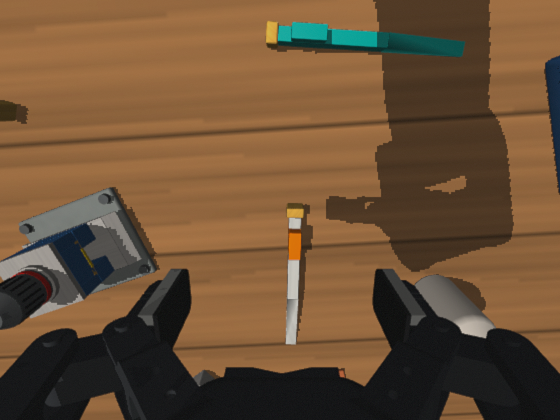

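View pics/s10.png

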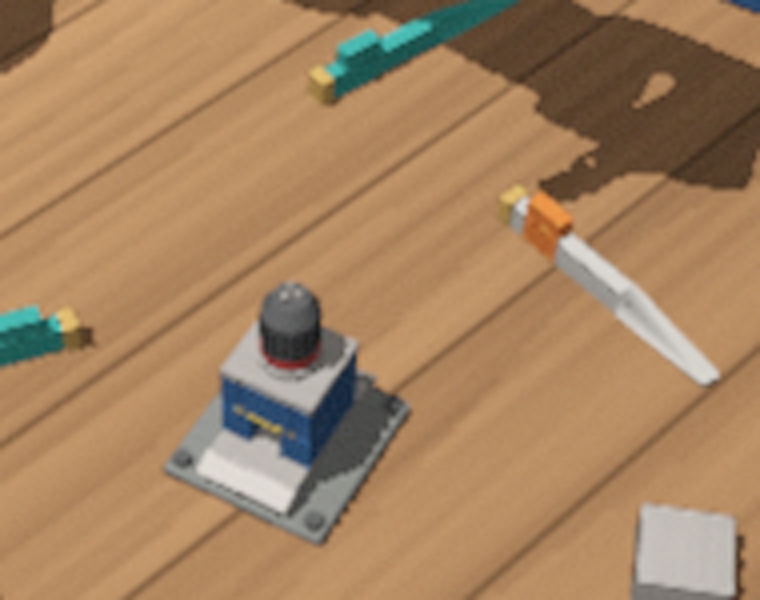

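Run:
```python
from h import *
np.set_printoptions(precision=1,suppress=True)
im=cv2.imread("pics/w10.png"); zoom(im[:,:,::-1],260,190,330,355,3.5,"pics/w10z.png")
h=cv2.cvtColor(im,cv2.COLOR_BGR2HSV)
m=cv2.inRange(h,(5,200,120),(18,255,255)); m[:, :260]=0; m[:,330:]=0
n,l,s,c=cv2.connectedComponentsWithStats(m); print(s,c)
```

```text
[[     0      0    560    420 234871]
 [   288    232     13     28    329]] [[279.5 209.4]
 [294.2 245.3]]
```

View pics/w10z.png

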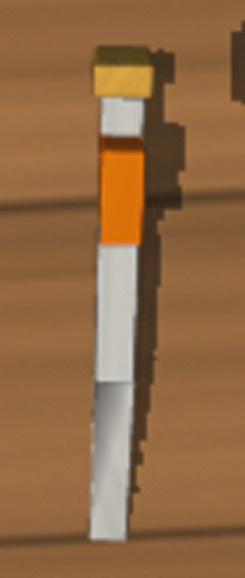

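Run:
```python
from h import *
np.set_printoptions(precision=1,suppress=True)
st=np.load("st10.npy",allow_pickle=True).item()
st2=ctrl.sense()
for s_ in (st,):
    c=cam("wrist",s_)
    f=lambda u,v:(u/3.5+260,v/3.5+190)
    g=np.array([onz(c,f(*p),40) for p in [(102,151),(144,151),(101,243),(139,244)]]); print(g,g.mean(0))
    t=np.array([onz(c,f(*p),6) for p in [(90,538),(127,538)]]); print("tip",t,t.mean(0))
    k=np.array([onz(c,f(*p),24) for p in [(97,381),(133,381)]]); print("knee",k,k.mean(0))
    b=np.array([onz(c,f(*p),24) for p in [(95,67),(153,67)]]); print("brass",b,b.mean(0))
    d=t.mean(0)-g.mean(0); print(np.degrees(np.arctan2(d[1],d[0])),np.linalg.norm(d[:2]))
    d=t.mean(0)-b.mean(0); print(np.degrees(np.arctan2(d[1],d[0])),np.linalg.norm(d[:2]))
    d=k.mean(0)-b.mean(0); print(np.degrees(np.arctan2(d[1],d[0])),np.linalg.norm(d[:2]))
print(np.degrees(np.arctan2(1,1)))
im=cv2.imread("pics/scene0.png")
s=cam("scene"); g=lambda u,v:(u/4+210,v/4+120)
print("scene grip top",[onz(s,g(*p),40) for p in [(540,192),(573,220),(528,0)][:2]], "tip",onz(s,g(709,383),3))
show()
```

```text
[[509.3 268.   40. ]
 [510.1 281.6  40. ]
 [542.2 265.9  40. ]
 [543.3 278.6  40. ]] [526.2 273.5  40. ]
tip [[690.2 254.2   6. ]
 [691.1 269.2   6. ]] [690.6 261.7   6. ]
knee [[605.6 261.4  24. ]
 [606.3 274.5  24. ]] [605.9 268.   24. ]
brass [[485.6 267.3  24. ]
 [486.7 286.5  24. ]] [486.2 276.9  24. ]
-4.124378957613339 164.88045074097514
-4.256677708750549 205.03733705235126
-4.274170314200163 120.11114207421429
45.0
scene grip top [array([509.5, 280.9,  40. ]), array([544.1, 277.4,  40. ])] tip [690.4 259.2   3. ]
t 14.32 pos [453.9 259.9 250.1] yaw_y 86.3 x [ 0. -0. -1.] F [-0.5 -0.4  0.3] M [0. 0. 0.] w 1.003 j [ 0.3  0.3  1.5 -0.   1.3 -1.2]
```

Run:
```python
from h import *
show(); row([526.3,273.2,250],Rdown(np.radians(85.8)));row([526.3,273.2,70],Rdown(np.radians(85.8)))
```

```text
t 14.32 pos [453.9 259.9 250.1] yaw_y 86.3 x [ 0.003 -0.004 -1.   ] F [-0.5 -0.4  0.3] M [0.01 0.03 0.01] w 1.003 j [ 0.3   0.31  1.5  -0.01  1.33 -1.21]
row [0.0012, 0.0716, 0.2857, 0.0029, 0.0011, 0.0013] min rows 1.8
row [0.7212, 0.0746, 0.2832, 0.0029, 0.0011, 0.0013] min rows 4.7
```

```bash
python3 -m pendant '[0,0.04,0.15,0.003,0.001,0.001, 0,0.073,0.283,0.003,0.001,0.001, 0.1,0.073,0.283,0.003,0.001,0.001, 0.25,0.073,0.283,0.003,0.001,0.001, 0.4,0.073,0.283,0.003,0.001,0.001, 0.55,0.074,0.283,0.003,0.001,0.001, 0.68,0.074,0.283,0.003,0.001,0.001, 0.72,0.074,0.283,0.003,0.001,0.001, 0.72,0.074,0.283,0.003,0.001,0.001]' 1
python3 - <<'E'
from h import *
show(); row([526.3,273.2,28],Rdown(np.radians(85.8)))
st=ctrl.sense(); im=optics.capture("wrist"); cv2.imwrite("pics/w11.png",im[:,:,::-1])
c=cam("wrist",st); print(proj(c,[526.3,273.2,40]),proj(c,[526.3,273.2,0]))
E
```

```text
time_s: 15.07
eef_pos: [525.6, 271.7, 68.2]
ee_rot: [0.705, 0.026, 0.708, -0.027]
force: [-0.4, -0.2, -0.5]
grip_width: 1.0
t 15.07 pos [525.6 271.7  68.2] yaw_y 85.7 x [-0.004 -0.002 -1.   ] F [-0.4 -0.2 -0.5] M [-0.01 -0.04  0.04] w 1.0 j [ 0.28  0.65  1.48 -0.    1.01 -1.22]
row [0.1606, 0.0068, 0.003, -0.0006, -0.0013, 0.0009] min rows 1.0
[284.1820006  262.67539133] [283.8087743  234.94219258]
```

View pics/w11.png

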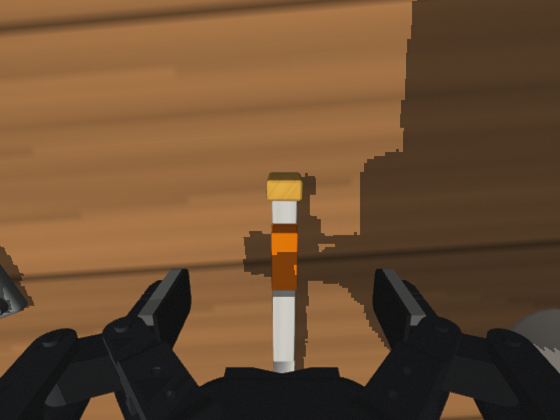

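```bash
python3 -m pendant '[0.05,0.005,0.003,0,-0.001,0, 0.1,0.005,0.003,0,-0.001,0, 0.15,0.005,0.003,0,-0.001,0, 0.16,0.005,0.003,0,-0.001,0, 0.16,0.005,0.003,0,-0.001,0, 0.16,0.005,0.003,0,-0.001,0]' 1
python3 -c "
from h import *
show()"
python3 -m pendant '[0,0,0,0,0,0, 0,0,0,0,0,0, 0,0,0,0,0,0, 0,0,0,0,0,0, 0,0,0,0,0,0, 0,0,0,0,0,0, 0,0,0,0,0,0, 0,0,0,0,0,0, 0,0,0,0,0,0, 0,0,0,0,0,0]' -1 90
python3 - <<'E'
from h import *
show()
st=ctrl.sense(); im=optics.capture("wrist"); cv2.imwrite("pics/w12.png",im[:,:,::-1])
E
```

```text
time_s: 15.62
eef_pos: [527.9, 273.5, 31.1]
ee_rot: [0.708, 0.026, 0.705, -0.027]
force: [0.4, 0.9, 0.3]
grip_width: 0.999
t 15.62 pos [527.9 273.5  31.1] yaw_y 85.7 x [ 0.003 -0.001 -1.   ] F [0.4 0.9 0.3] M [-0.08 -0.04  0.02] w 0.999 j [ 0.28  0.71  1.5  -0.    0.93 -1.21]
time_s: 16.45
eef_pos: [528.0, 273.6, 31.4]
ee_rot: [0.708, 0.026, 0.705, -0.027]
force: [-0.9, 0.3, 3.6]
grip_width: 0.149
t 16.45 pos [528.  273.6  31.4] yaw_y 85.7 x [ 0.004 -0.001 -1.   ] F [-0.9  0.3  3.6] M [ 0.02  0.21 -0.1 ] w 0.149 j [ 0.28  0.71  1.5  -0.    0.93 -1.21]
```

View pics/w12.png

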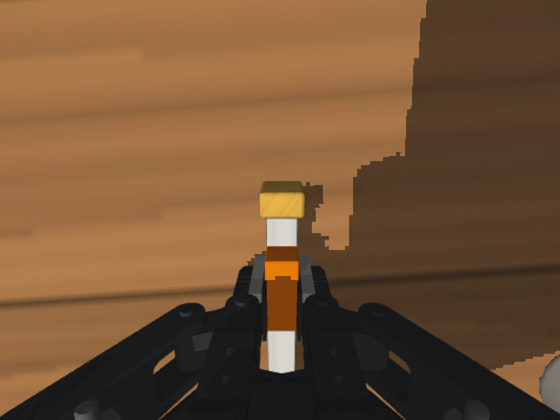

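```bash
python3 -m pendant '[-0.08,0,0,0,0,0, -0.18,0,0,0,0,0, -0.26,0,0,0.03,0,0, -0.28,0,0,0.07,0,0, -0.28,0,0,0.11,0,0, -0.28,0,0,0.15,0,0, -0.28,0,0,0.19,0,0, -0.28,0,0,0.23,0,0, -0.28,0,0,0.27,0,0, -0.28,0,0,0.31,0,0, -0.28,0,0,0.35,0,0, -0.28,0,0,0.38,0,0]'
python3 -m pendant '[0,0,0,0.02,0,0, 0,0,0,0.02,0,0]'
python3 - <<'E'
from h import *
show()
u=np.array([-np.sin(np.radians(16.4)),np.cos(np.radians(16.4))])
p=np.array([526.5,12.6])+u*235; print(p); row([p[0],p[1],101],Rdown(np.radians(16.4)))
im=optics.capture("wrist"); cv2.imwrite("pics/w13.png",im[:,:,::-1])
im=optics.capture("scene"); zoom(im,240,130,400,250,5,"pics/s13.png")
E
```

```text
time_s: 17.5
eef_pos: [527.2, 273.5, 100.4]
ee_rot: [0.569, 0.421, 0.567, -0.421]
force: [-0.4, 0.1, -2.1]
grip_width: 0.144
time_s: 17.67
eef_pos: [526.6, 273.3, 99.4]
ee_rot: [0.555, 0.439, 0.554, -0.44]
force: [-0.6, -0.1, -2.3]
grip_width: 0.147
t 17.67 pos [526.6 273.3  99.4] yaw_y 13.2 x [-0.    -0.002 -1.   ] F [-0.6 -0.1 -2.3] M [ 0.08  0.06 -0.  ] w 0.147 j [ 0.28  0.61  1.46 -0.    1.07  0.05]
[460.14975764 238.03878402]
row [-0.0062, -0.291, 0.0765, -0.0177, 0.0007, 0.0002] min rows 1.8
```

View pics/w13.png

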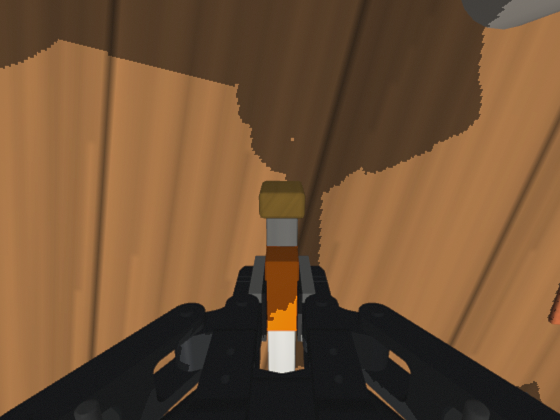

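View pics/s13.png

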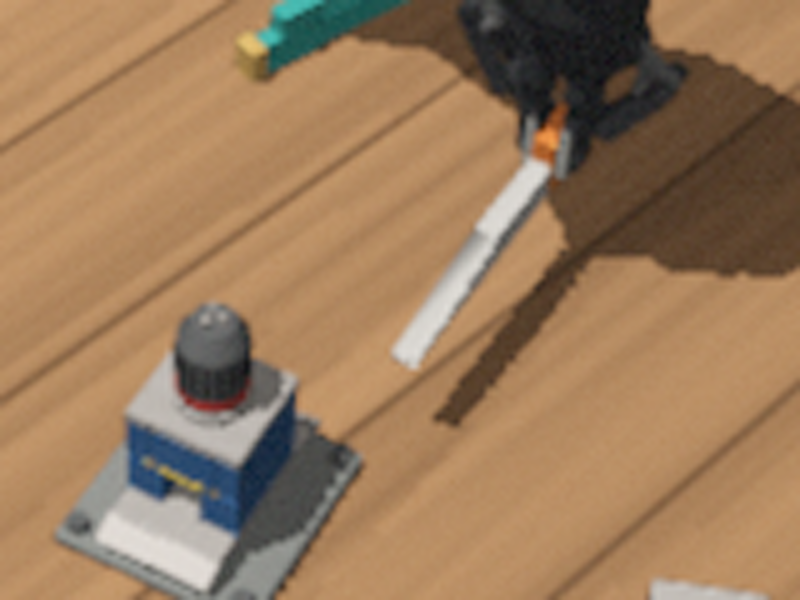

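```bash
python3 -m pendant '[0,-0.12,0.03,-0.01,0,0, 0,-0.25,0.06,-0.0175,0,0, 0,-0.291,0.0765,-0.0175,0.0007,0, 0.04,-0.291,0.0765,-0.0175,0.0007,0, 0.1,-0.291,0.0765,-0.0175,0.0007,0, 0.12,-0.291,0.0765,-0.0175,0.0007,0, 0.12,-0.291,0.0765,-0.0175,0.0007,0, 0.12,-0.291,0.0765,-0.0175,0.0007,0]'
python3 - <<'E'
from h import *
show()
row([460.1,238,64.5],Rdown(np.radians(16.5)))
im=optics.capture("scene"); zoom(im,230,140,370,260,5.5,"pics/s14.png")
im=optics.capture("top"); zoom(im,190,150,330,250,5.5,"pics/t14.png")
E
```

```text
time_s: 18.43
eef_pos: [461.0, 237.9, 69.6]
ee_rot: [0.567, 0.422, 0.567, -0.422]
force: [-0.7, 0.7, -2.6]
grip_width: 0.145
t 18.43 pos [461.  237.9  69.6] yaw_y 16.7 x [-0.  0. -1.] F [-0.7  0.7 -2.6] M [ 0.06  0.04 -0.04] w 0.145 j [ 0.25  0.52  1.72  0.    0.9  -0.04]
row [0.0203, -0.0034, -0.0014, 0.001, -0.0, 0.0] min rows 0.1
```

View pics/s14.png

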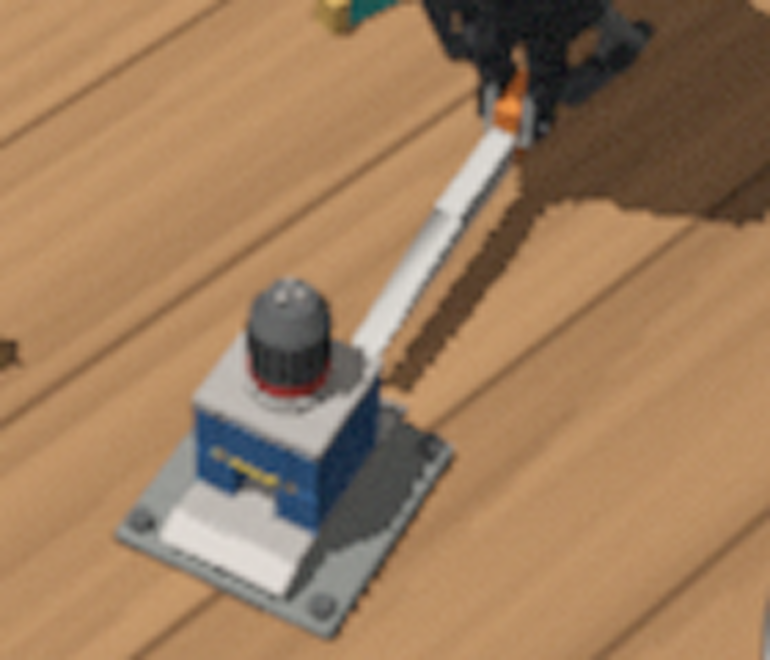

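View pics/t14.png

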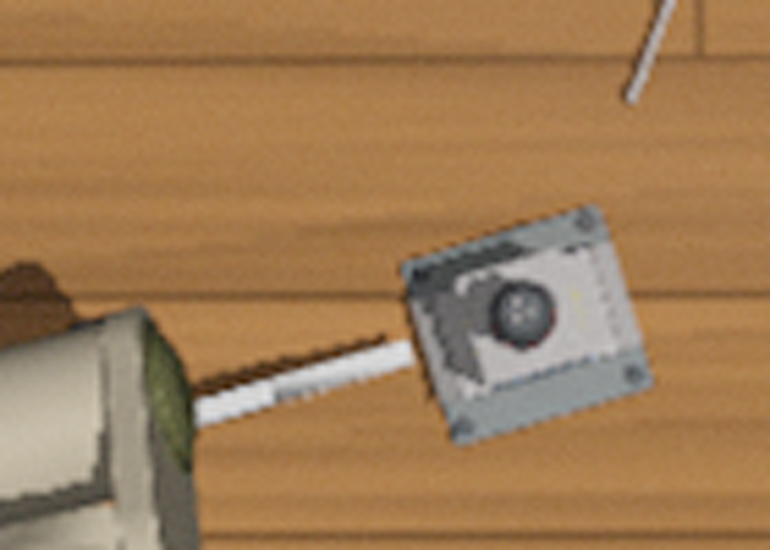

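Run:
```python
from h import *
np.set_printoptions(precision=1,suppress=True)
s=cam("scene"); t=cam("top")
h=np.radians(13.2-90); tip=np.array([526.6,273.3])+163.3*np.array([np.cos(h),np.sin(h)])
for z in (68,74): print("pred px",z,(proj(s,[*tip,z])-[240,130])*5)
print("s13 tip top corners onz 74", onz(s,(392/5+240,352/5+130),74), onz(s,(421/5+240,362/5+130),74), tip)
h=np.radians(16.7-90); tip=np.array([461,237.9])+163.3*np.array([np.cos(h),np.sin(h)]); print("tip pred",tip)
print("top tip", onz(t,(411/5.5+190,353/5.5+150),44), "chuck top", onz(t,(522/5.5+190,311/5.5+150),152))
a=np.radians(16.5); ux=np.array([np.cos(a),np.sin(a)]);uy=np.array([-np.sin(a),np.cos(a)])
for nm,p in (("pred",tip),("top",onz(t,(411/5.5+190,353/5.5+150),44)[:2]-[-0.5,-2])): 
    d=p-np.array([526.5,12.6]); print(nm,"lat",d@ux,"along",d@uy)
```

```text
pred px 68 [398.9 363.6]
pred px 74 [399.8 356.4]
s13 tip top corners onz 74 [559.  113.5  74. ] [574.2 119.7  74. ] [563.9 114.3]
tip pred [507.9  81.5]
top tip [505.4  79.2  44. ] chuck top [524.6   9.6 152. ]
pred lat 1.7559879040331907 along 71.32608622339365
top lat -0.22626777912132567 along 71.60799555177313
```

```bash
python3 -m pendant '[0.015,-0.004,0,0.001,0,0, 0.026,-0.004,0,0.001,0,0, 0.026,-0.004,0,0.001,0,0, 0.026,-0.004,0,0.001,0,0]'
python3 -m pendant '[0,0,0.05,0,0,0, 0,0,0.12,0,0,0, 0,0,0.18,0,0,0, 0,0,0.2,0,0,0, 0,0,0.2,0,0,0]'
python3 - <<'E'
from h import *
show()
im=optics.capture("scene"); zoom(im,230,140,370,260,5.5,"pics/s15.png")
E
```

```text
time_s: 18.87
eef_pos: [460.2, 237.7, 63.6]
ee_rot: [0.567, 0.423, 0.566, -0.423]
force: [-0.1, -0.6, -3.3]
grip_width: 0.145
time_s: 19.28
eef_pos: [474.9, 188.6, 63.7]
ee_rot: [0.566, 0.424, 0.566, -0.423]
force: [-0.2, -0.2, -2.3]
grip_width: 0.148
t 19.28 pos [474.9 188.6  63.7] yaw_y 16.4 x [ 0.001  0.    -1.   ] F [-0.2 -0.2 -2.3] M [ 0.08  0.01 -0.04] w 0.148 j [ 0.15  0.51  1.75  0.    0.88 -0.14]
```

View pics/s15.png

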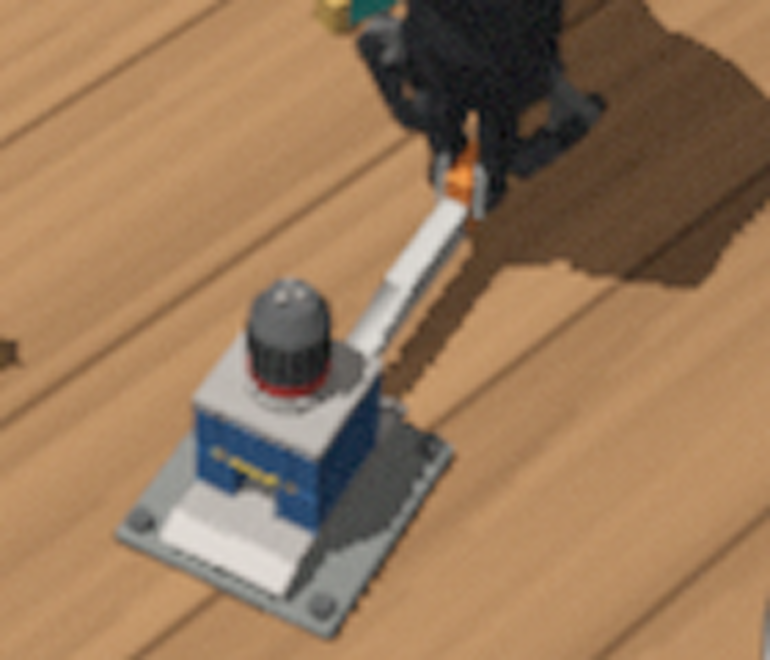

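```bash
python3 -m pendant '[0.004,0,0,0,0,0, 0.008,0,0,0,0,0, 0.008,0,0,0,0,0]'
python3 -m pendant '[0.004,0,0,0,0,0, 0.006,0,0,0,0,0, 0.006,0,0,0,0,0]'
python3 -c "
from h import *
show()"
```

```text
time_s: 19.58
eef_pos: [474.3, 189.8, 61.5]
ee_rot: [0.567, 0.424, 0.566, -0.423]
force: [0.0, -0.6, -1.1]
grip_width: 0.146
time_s: 19.83
eef_pos: [474.3, 190.0, 60.0]
ee_rot: [0.567, 0.423, 0.566, -0.423]
force: [-0.0, 0.2, -0.1]
grip_width: 0.149
t 19.83 pos [474.3 190.   60. ] yaw_y 16.5 x [ 0.001  0.    -1.   ] F [-0.   0.2 -0.1] M [-0.14 -0.04 -0.07] w 0.149 j [ 0.15  0.52  1.75  0.    0.87 -0.14]
```

```bash
python3 -m pendant '[0,0,0.03,0,0,0, 0,0,0.07,0,0,0, 0,0,0.11,0,0,0, 0,0,0.14,0,0,0, 0,0,0.14,0,0,0]'
python3 -m pendant '[0,0,0.015,0,0,0, 0,0,0.03,0,0,0, 0,0,0.045,0,0,0, 0,0,0.05,0,0,0]'
python3 - <<'E'
from h import *
show()
st=ctrl.sense(); a=np.radians(16.5); d=st["eef_pos"][:2]-[526.5,12.6]; print("lat",d@[np.cos(a),np.sin(a)],"tip past",163.3-d@[-np.sin(a),np.cos(a)])
im=optics.capture("scene"); zoom(im,230,140,370,260,5.5,"pics/s16.png")
E
```

```text
time_s: 20.25
eef_pos: [485.0, 154.7, 60.2]
ee_rot: [0.566, 0.424, 0.566, -0.423]
force: [0.6, 0.1, -0.4]
grip_width: 0.147
time_s: 20.58
eef_pos: [488.0, 143.4, 60.1]
ee_rot: [0.566, 0.424, 0.566, -0.423]
force: [-2.5, 9.7, 0.7]
grip_width: 0.148
t 20.58 pos [488.  143.4  60.1] yaw_y 16.3 x [ 0.     0.002 -1.   ] F [-2.5  9.7  0.7] M [ 1.32  0.42 -0.1 ] w 0.148 j [ 0.05  0.52  1.76  0.    0.87 -0.23]
lat 0.24654764597701728 tip past 26.95937211532768
```

View pics/s16.png

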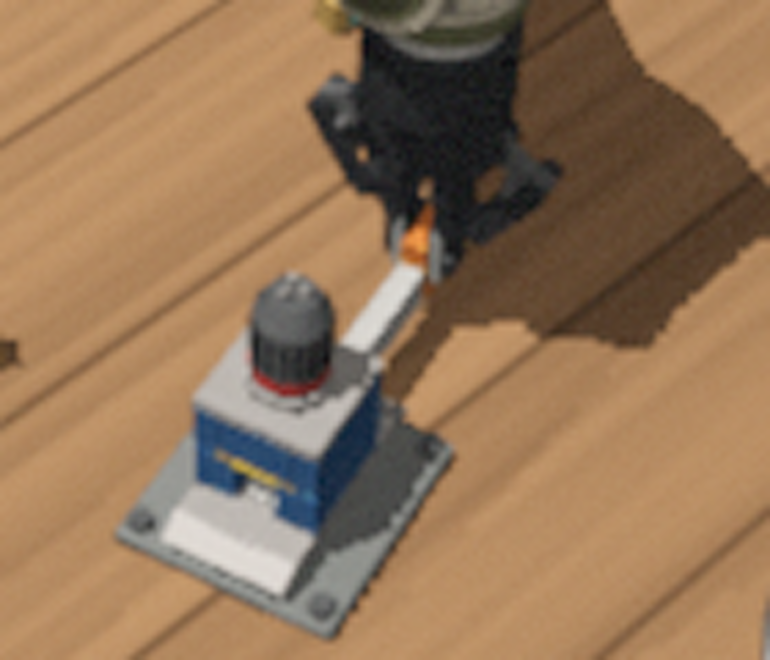

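```bash
python3 -m pendant '[0,0,0.03,0,0,0, 0,0,0.05,0,0,0, 0,0,0.07,0,0,0, 0,0,0.09,0,0,0]'
python3 - <<'E'
from h import *
show()
st=ctrl.sense(); a=np.radians(16.5); d=st["eef_pos"][:2]-[526.5,12.6]; print("lat",d@[np.cos(a),np.sin(a)],"tip past",163.3-d@[-np.sin(a),np.cos(a)])
E
python3 -m pendant '[0,0,0.03,0,0,0, 0,0,0.05,0,0,0, 0,0,0.06,0,0,0, 0,0,0.07,0,0,0]'
python3 - <<'E'
from h import *
show()
st=ctrl.sense(); a=np.radians(16.5); d=st["eef_pos"][:2]-[526.5,12.6]; print("lat",d@[np.cos(a),np.sin(a)],"tip past",163.3-d@[-np.sin(a),np.cos(a)])
im=optics.capture("scene"); zoom(im,230,140,370,260,5.5,"pics/s17.png")
E
```

```text
time_s: 20.97
eef_pos: [494.1, 122.1, 60.1]
ee_rot: [0.565, 0.425, 0.567, -0.423]
force: [-1.5, 4.8, 0.5]
grip_width: 0.145
t 20.97 pos [494.1 122.1  60.1] yaw_y 16.4 x [-0.     0.003 -1.   ] F [-1.5  4.8  0.5] M [ 0.52  0.11 -0.02] w 0.145 j [ 0.01  0.52  1.76  0.    0.87 -0.28]
lat 0.06293995994198553 tip past 49.06929675199774
time_s: 21.3
eef_pos: [499.2, 105.1, 60.1]
ee_rot: [0.565, 0.425, 0.567, -0.423]
force: [-0.1, 1.5, 0.4]
grip_width: 0.143
t 21.3 pos [499.2 105.1  60.1] yaw_y 16.3 x [ 0.     0.003 -1.   ] F [-0.1  1.5  0.4] M [0.13 0.01 0.07] w 0.143 j [-0.02  0.52  1.75  0.    0.87 -0.31]
lat 0.06532393054794383 tip past 66.85318707163609
```

View pics/s17.png

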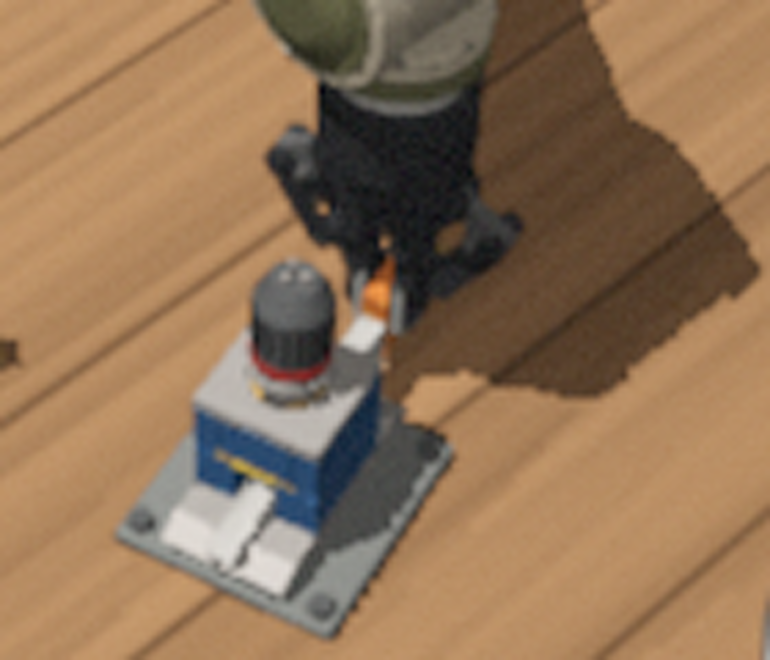

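Run:
```python
from h import *
np.set_printoptions(precision=1,suppress=True)
s=cam("scene")
for z in (152,162): print(z,(proj(s,[526.5,12.6,z])-[230,140])*5.5)
f=lambda u,v:(u/5.5+230,v/5.5+140)
a=np.radians(16.5)
for p in [(217,556),(245,570)]:
    q=onz(s,f(*p),34.5); d=q[:2]-[526.5,12.6]; print(q,"lat",d@[np.cos(a),np.sin(a)],"past",-d@[-np.sin(a),np.cos(a)])
def band(fn):
    im=cv2.imread(fn); h=cv2.cvtColor(im,cv2.COLOR_BGR2HSV); m=cv2.inRange(h,(0,150,60),(6,255,255))|cv2.inRange(h,(172,150,60),(180,255,255))
    n,l,st,c=cv2.connectedComponentsWithStats(m); i=1+np.argmax(st[1:,4]); return st[i],c[i]
for fn in ("s14","s15","s16","s17"): print(fn,band(f"pics/{fn}.png"))
for z in (100,103,110,113): print(z,(proj(s,[526.5,12.6,z])-[230,140])*5.5)
```

```text
152 [289.7 298.2]
162 [290.  283.5]
[546.  -51.2  34.5] lat 0.5599505192216121 past 66.6678598306996
[560.7 -47.1  34.5] lat 15.87217883330749 past 66.92898892736474
s14 (array([261, 377,  62,  18, 362], dtype=int32), array([294.3, 388.7]))
s15 (array([261, 376,  62,  19, 338], dtype=int32), array([293. , 388.9]))
s16 (array([256, 374,  61,  20, 365], dtype=int32), array([286.6, 386.6]))
s17 (array([261, 364,  61,  16, 388], dtype=int32), array([292.8, 373.3]))
100 [288.4 371.6]
103 [288.5 367.5]
110 [288.6 357.8]
113 [288.7 353.7]
```

```bash
python3 -m pendant '[-0.002,0,0,0,0,0, -0.002,0,0,0,0,0]'
python3 -m pendant '[0,0,0,0,0,0, 0,0,0,0,0,0, 0,0,0,0,0,0, 0,0,0,0,0,0, 0,0,0,0,0,0, 0,0,0,0,0,0, 0,0,0,0,0,0]' 0.6
python3 - <<'E'
from h import *
show()
im=optics.capture("wrist"); cv2.imwrite("pics/w18.png",im[:,:,::-1])
im=optics.capture("scene"); zoom(im,230,140,370,260,5.5,"pics/s18.png")
E
```

```text
time_s: 21.52
eef_pos: [499.2, 104.7, 60.5]
ee_rot: [0.565, 0.425, 0.566, -0.423]
force: [0.3, -0.5, -1.8]
grip_width: 0.149
time_s: 22.1
eef_pos: [499.2, 104.7, 60.5]
ee_rot: [0.565, 0.425, 0.567, -0.423]
force: [-0.5, 0.6, 0.1]
grip_width: 0.802
t 22.1 pos [499.2 104.7  60.5] yaw_y 16.3 x [ 0.     0.002 -1.   ] F [-0.5  0.6  0.1] M [-0.02 -0.03  0.08] w 0.802 j [-0.02  0.52  1.75  0.    0.87 -0.31]
```

View pics/w18.png

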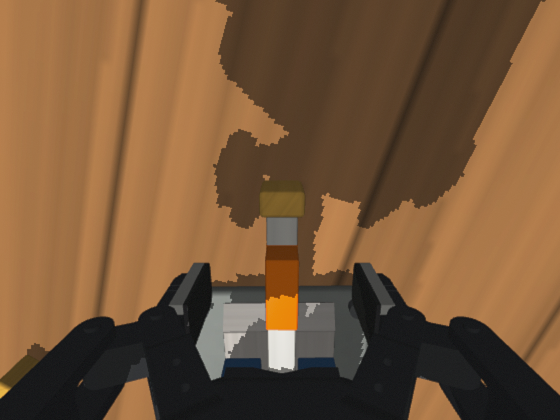

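View pics/s18.png

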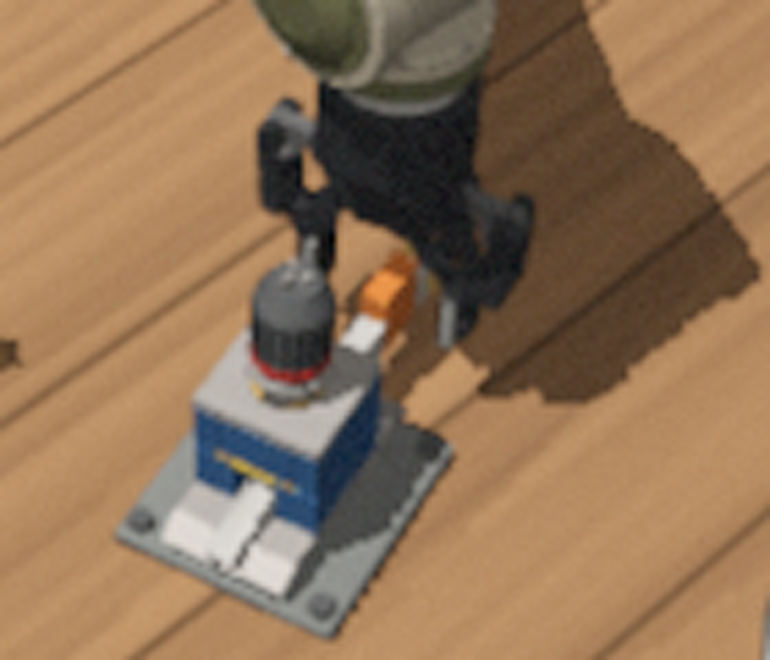

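```bash
python3 -m pendant '[-0.03,0,0,0,0,0, -0.1,0,0,0,0,0, -0.2,0,0,0,0,0, -0.35,0,0,0,0,0, -0.5,0,0,0,0,0, -0.65,0,0,0,0,0, -0.75,0,-0.15,0,0,0, -0.8,0,-0.3,0,0,0, -0.8,0,-0.5,0,0,0, -0.8,0,-0.5,0,0,0, -0.8,0,-0.5,0,0,0]'
python3 - <<'E'
from h import *
show()
im=optics.capture("scene"); cv2.imwrite("pics/s19f.png",im[:,:,::-1]); zoom(im,230,140,370,260,5.5,"pics/s19.png")
im=optics.capture("top"); zoom(im,190,150,400,250,3.8,"pics/t19.png")
im=cv2.imread("pics/s19.png"); h=cv2.cvtColor(im,cv2.COLOR_BGR2HSV); m=cv2.inRange(h,(0,150,60),(6,255,255))|cv2.inRange(h,(172,150,60),(180,255,255))
n,l,st,c=cv2.connectedComponentsWithStats(m); i=1+np.argmax(st[1:,4]); print(st[i],c[i])
E
```

```text
time_s: 23.12
eef_pos: [463.0, 226.2, 261.5]
ee_rot: [0.566, 0.424, 0.567, -0.422]
force: [1.6, -0.6, 0.2]
grip_width: 0.798
t 23.12 pos [463.  226.2 261.5] yaw_y 16.6 x [ 0.001  0.003 -1.   ] F [ 1.6 -0.6  0.2] M [-0.02 -0.01 -0.01] w 0.798 j [ 0.23  0.28  1.51  0.    1.35 -0.06]
[263 365  56  17 404] [290.76237624 374.25742574]
```

View pics/s19.png

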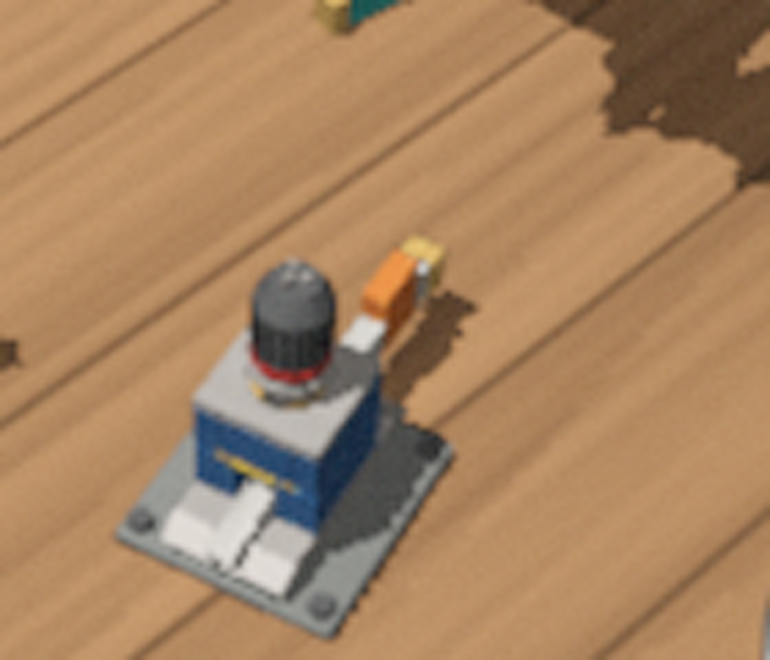

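View pics/t19.png

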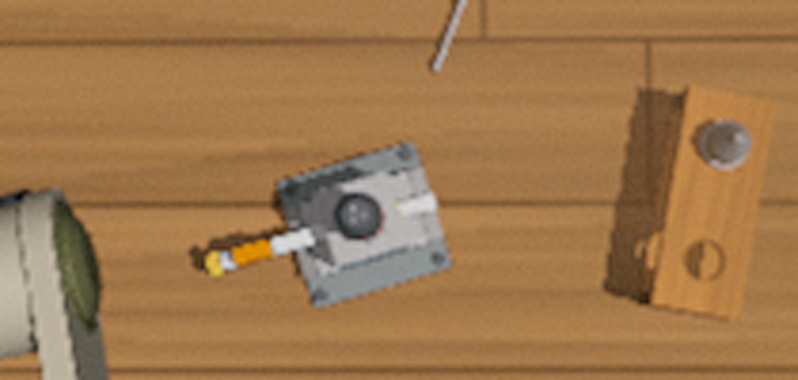

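View pics/s19f.png

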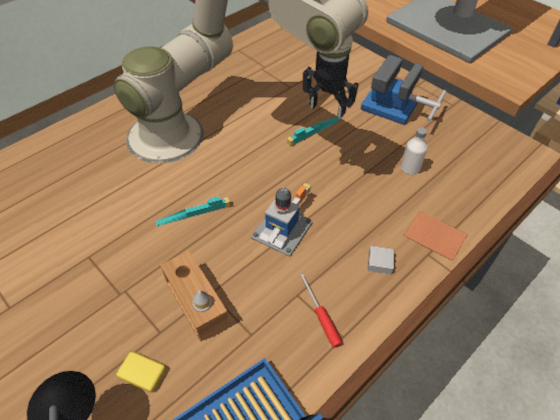

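```bash
python3 -m pendant '[0,0,0,0,0,0, 0,0,0,0,0,0, 0,0,0,0,0,0, 0,0,0,0,0,0]'
python3 - <<'E'
from h import *
im=optics.capture("scene"); zoom(im,230,140,370,260,5.5,"pics/s20.png")
a=cv2.imread("pics/s14.png")
for fn in ("s17","s18","s19","s20"):
    b=cv2.imread(f"pics/{fn}.png")
    for (x0,y0,x1,y1) in ((252,330,328,395),(250,285,330,395)):
        r=cv2.matchTemplate(b[200:450,200:400],a[y0:y1,x0:x1],cv2.TM_CCOEFF_NORMED); _,v,_,p=cv2.minMaxLoc(r); print(fn,round(v,3),"dx",p[0]+200-x0,"rise mm",(y0-(p[1]+200))/1.42)
show()
E
```

```text
time_s: 23.55
eef_pos: [464.4, 223.0, 260.8]
ee_rot: [0.565, 0.425, 0.566, -0.424]
force: [-0.3, -0.1, 1.0]
grip_width: 0.803
s17 0.954 dx 2 rise mm 11.971830985915494
s17 0.969 dx 3 rise mm 11.971830985915494
s18 0.956 dx 3 rise mm 11.971830985915494
s18 0.925 dx 3 rise mm 11.267605633802818
s19 0.958 dx 3 rise mm 11.971830985915494
s19 0.968 dx 3 rise mm 11.971830985915494
s20 0.957 dx 3 rise mm 11.971830985915494
s20 0.968 dx 3 rise mm 11.971830985915494
t 23.6 pos [464.3 223.2 260.8] yaw_y 16.3 x [-0.     0.002 -1.   ] F [-0.3 -0.   0.7] M [-0.01 -0.04 -0.01] w 0.799 j [ 0.22  0.28  1.51  0.    1.35 -0.07]
```

Both measures put the rise at roughly 11 mm. It is holding steady, and the arm is clear of everything. I'm handing the job in.

```bash
python3 -c "
from rig import workorder
print(workorder.finish_job())"
```

```text
the job is handed in; nothing more can be done
None
```

The chuck was seated, then raised about 11 mm by the drift. It now stands on the drift, which is still in the slot, and I handed the job in at about 23.6 s of the 72 s allowed.

**Seating:** I took the chuck from the rack and pressed it in, turning it to and fro about ±0.37 rad. Every push I read was at or below about 11 N, well under the 22 N limit. The force was only read at the end of each move, so brief peaks in between are not covered. At the end further turning no longer eased the load, and the height matched home to within about 0.2 mm. I then let go of it.

**Freeing:** I slid the drift in thin end first along the slot floor until the tip was about 67 mm past the axis. The force along the slot was about 10 N after first contact and fell to 1.5 N by the end, as the shank came loose. I released the drift and backed the arm clear.

**Last checks:**
- **Rise:** two image measures gave 10.6 mm and 12 mm, so about 11 mm. The second did not change between two pictures about half a second apart after the arm withdrew.
- **Position readings that disagreed:** one rough reading put the drift's tip some 8 mm to one side of the slot's centre line. The arm pose gave nearly 0 mm, and the slot's width allows only about 4 mm, so I took it as a picking error.
- **Chuck loose:** I judged this from the drop in force and the height; I did not touch the chuck to test it.
- **Bystanders:** in the last overview they looked as they were.

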